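Hang the lift-off guard back on the valve-spring tester

ROBOT

A 6-joint arm with a two-finger parallel gripper is mounted at the origin on the work surface. World frame = base frame: x ahead of the robot, y to its left, z up, the work surface at z = 0. Lengths are in m, angles in rad, forces in N, time in s.
With the tool pointing down it reaches from about 0.4 to 0.825 m from the base axis. Payload 7 kg.
Tool frame: the origin (TCP) lies on the centre line of the jaws, within the pads' length; the fingertips stand 22 mm ahead of it and the grasp point (between the pads) lies 3 mm ahead of it (robot.tips_ahead is the z of the fingertips in the tool frame, in m); z points along the fingers, y is the direction in which the jaws open and shut (so a half turn about z gives the same grasp; the last joint's range is limited). The gripper opens to 88 mm and grips with 3 to 60 N. Pads are 19 mm wide; open, the fingers measure 130 mm over their backs; the gripper's body (78 mm by 193 mm) begins 47 mm behind the grasp point.
Start: joints at [1.403, 0.359, 0.012, 0, -1.224, -0.288], TCP at [0.297, 0.606, 0.249] pointing down, gripper open.
Joint ranges: [-3.07, 3.07], [-1.43, 2.12], [-1.02, 1.25], [-3.03, 1.67], [-3.05, -0], [-3.03, 3.03]. Speed limits (rad/s): [2.39, 2.39, 3.01, 3.14, 3.14, 3.14].

INTERFACE

Orientations are given as a 3x3 rotation matrix whose columns are the frame's x, y, z axes.
In Python, from plant import robot, optics, order gives the robot as it stands.
- The arm moves only by the tool jog_arm, never from a script. Its argument "targets" is a list of rows, each a list of 3 entries, a list of its own where there are three numbers: the turn, a rotation vector about the tool's x, y, z in degrees, then the shift along the tool's x, y, z in m, then the closure, from -1 (fully open) to 1 (shut). A call has 1 to 12 rows; each row is the pose to reach, as a shift and turn from the pose commanded when the call began, along the tool's axes at that moment; what a row does not reach only later rows make up. A row lasts 1/10 s, in which the tool goes at most 50 mm and 8.59 degrees, less where a joint would pass 70% of its speed; a pose out of reach is approached as far as the arm can. A call with a gripper value outside its range is refused whole. The fingers move at their own pace and stop on an object; "squeeze" is the grip in N (left out, the last holds). Time passes only in rows, so rows that repeat a pose let the fingers close. It gives the time, the measured TCP pose, the force and the opening at its end, in the units of the state.
- robot.state(): the state, without advancing time (a new reading comes with each control period).
- optics.capture(name): name is "scene" or "top" or "wrist"; returns a dict with "pixels" (420x560x3 uint8, red, green, blue), "depth" (420x560 float32, m along the optical axis (not along the pixel's ray), 0 where there is no reading), "fovy" (degrees; the focal length in pixels is half the picture's height over the tangent of half this angle, whatever the lens; pixels are square), "cx", "cy" (the principal point, pixels), "world_to_cam" (4x4, takes a point from world to camera coordinates); the wrist camera has in their place "mount" (4x4, takes a point from camera to tool coordinates, whose origin is the TCP and whose axes are the flange's). Camera axes: x right, y down, z forward; pixel columns grow to the right and rows downward; lengths in m; the calibration is good to about 2 mm. A picture is of the moment at which its call begins: read the wrist's pose just before it.
- order.hand_in(): hands the job in, once; it reports no verdict.
The state is a dict: "t": time; "q": joint angles; "dq": joint speeds; "joint_torque": joint torques, N m; "ee_pos": TCP position; "ee_rot": TCP orientation; "contact_force": force on the tool from outside, world axes, zero at the start; "wrist_torque": the same for the moment, N m; "opening": opening from 0.0 (shut) to 1.0 (fully open).
Only numpy, scipy, OpenCV 4.12 (cv2) and the standard library are available. Lean on these libraries where they do the work, as an engineer would, in place of code of your own. Each camera call takes 0.05 s, during which the arm holds its last target. There are 200 camera calls.

TASK

The clear guard of the valve-spring tester is off and leans against the cylinder head, and its hinge strap was bolted up a little to one side. Hang it back: feeling for the pins, lower both of its knuckles at once over the two pintle pins with the guard swung open, right down onto the shoulders without letting it drop, then push it gently home, fully shut against the rubber stops, and let go. Leave the tappets, bearing caps, ratchet and socket where they are.

Things in the scene. Friction and masses are not known exactly. Their poses are not given: they have to be found in the camera images.
- guard: The loose guard: clear pane in a grey steel frame, a leaf 172 wide, 200 high, 12 mm thick (pane 5 mm, side and bottom bars 16 mm wide), 0.3 to 0.65 kg. It leans 35 degrees from vertical, foot on the bench, back on the top edge of the cylinder head, its top 60 mm standing free above the head. Origin: middle of its bottom edge. Axes: z up the leaf, y along its width to the knuckles, x through its thickness; -x is the outer face.
- guard_rail (a point): Centre of the guard's top rail, where to pinch it: rail 26 mm high, 12 mm thick, 172 mm long; the point lies 13 mm below the top edge, 187 mm above the bottom edge. Axes as the guard's. Centre of mass within 8 mm of mid-width. The outer face (-x) bears a black pull knob, 22 mm wide, 18 mm tall, 8 mm from the free edge and 90 mm above the bottom edge.
- knuckle_low (a point): Bottom mouth of the bore of the guard's lower knuckle. Each knuckle is a steel tube, 20 mm outside, 12 mm bore, 25 mm long, open at both ends, its axis along the guard's z, in the leaf's mid-plane, 13 mm outside the frame's hinge edge (99 mm from mid-width). This point is 25 mm above the guard's bottom edge. Axes as the guard's.
- knuckle_up (a point): Bottom mouth of the bore of the guard's upper knuckle: on the same axis, 120 mm above the lower one, 145 mm above the guard's bottom edge.
- guard_edge (a point): Middle of the guard's free edge (away from the knuckles): 185 mm from the knuckle axis, 100 mm above the bottom edge.
- tester: Bench valve-spring tester, fixed: green base 260 (x) by 220 (y) by 40 mm, column and head 400 mm high. Clear side panes and roof stand on two 20 mm posts at the front (x -105 mm): hinge post at y +90, stop post at y -90. Origin: centre of its underside; -x is its front, z up. When the guard is shut its axes equal the tester's, its mid-plane is at x -130 and its back touches two rubber stops.
- roof_lip (a point): Middle of the front lip of the tester's roof, at its front edge, 132 mm in front of the tester's origin and 267 to 273 mm above the bench. It overhangs the top rail of the shut guard (rail top then 260 mm up), so the guard can be put on only while swung open. The hinge is free, has little friction, and turns 180 degrees out from shut.
- console (a point): Middle of the lower front edge of the display console on the tester's head: a grey box with a dark screen, 100 deep (x), 175 wide (y), 80 mm high, from 305 to 385 mm above the bench. In the tester's frame it spans x -190 to -90 and y -115 to +60 mm, so it overhangs the front of the shut guard by 54 mm: there a gripper must come in under it from the front, tilted.
- pin_low (a point): Lower of two upright pintle pins on the hinge post: 10 mm in diameter, 22 mm tall, its last 2.5 mm tapering to 7 mm, on a round shoulder 20 mm wide and 85 mm above the bench, where the knuckle's bottom end rests when fully down. Their common strap is bolted tight through slots: the point is the shoulder at mid-slot; both pins really stand up to 5 mm off it along the tester's y, either way. Feel for them.
- pin_up (a point): Upper pintle pin, like the lower, on the same strap and upright axis, 120 mm higher: shoulder 205 mm above the bench, tip 227 mm. This point too is the shoulder at mid-slot; the pin is off it by the same amount as the lower one.
- head: Cylinder head lying flat on two timbers, fixed: 180 mm (x) by 370 mm (y), top 115 mm above the bench, small details up to 6 mm higher; inlet flanges on its -x side reach 20 mm further. Origin: on the bench under its centre. The guard leans on its +x top edge.
- tappet_a: Bucket tappet, one of three alike: steel cup 34 mm in diameter, 28 mm tall, standing on the bench; leave it alone. Origin: centre of its underside.
- tappet_b: Bucket tappet, one of three alike: steel cup 34 mm in diameter, 28 mm tall, standing on the bench; leave it alone. Origin: centre of its underside.
- tappet_c: Bucket tappet, one of three alike: steel cup 34 mm in diameter, 28 mm tall, standing on the bench; leave it alone. Origin: centre of its underside.
- cap_a: Cam bearing cap, one of two alike: aluminium, 22 x 70 x 29 mm, lying on the bench; leave it alone. Origin: centre of its underside.
- cap_b: Cam bearing cap, one of two alike: aluminium, 22 x 70 x 29 mm, lying on the bench; leave it alone. Origin: centre of its underside.
- ratchet: Ratchet wrench lying on the bench, 190 mm long along its x, 25 mm high; leave it alone. Origin: under the middle of its shaft.
- socket: Deep socket standing on the bench, 24 mm in diameter, 60 mm tall; leave it alone. Origin: centre of its underside.

How it is judged:
By the outcome, as a careful person would: the job done as asked, in the order asked, and still so for the second after the job is handed in, with the robot touching nothing.
It also fails if it takes over 67 s, if anything falls off the work surface, if the arm or the gripper's body presses on something with over 40 N, if the wrist force passes 120 N, or if a joint passes its speed limit or range.

## Working session

There is one attempt and no reset: what is moved stays moved. The work goes in short steps, Python scripts to look and compute and a tool call to move; the robot and the scene stay as the last step left them, time stands still between calls to the robot, and variables do not carry over. Pictures are saved under pics/ and viewed, about 8 in all and at most 12, crops included, and the job is handed in when it is done.

Besides the shell and the picture viewer there is one more tool, called after ">>>" by a JSON object that holds its "api" and its "payload", one argument or row to a line. jog_arm: Moves the arm, as the interface text tells. Its arguments: {"type":"object","properties":{"targets":{"type":"array","items":{"type":"array"}},"squeeze":{"type":"number"}},"required":["targets"]}

```bash
ls; mkdir -p pics; python3 - <<'E'
from plant import robot, optics
import cv2,numpy as np
s=robot.state();print({k:np.round(v,3).tolist() for k,v in s.items()}, robot.tips_ahead)
for n in("scene","top"):
    c=optics.capture(n);np.savez(f"{n}.npz",**c);cv2.imwrite(f"pics/{n}.png",c["pixels"][:,:,::-1]);print(n,c["fovy"],c["cx"],c["cy"],np.round(c["world_to_cam"],4).tolist())
E
```

```text
pics
{'t': 0.0, 'q': [1.403, 0.359, 0.011, -0.0, -1.224, -0.288], 'dq': [-0.0, -0.002, -0.001, -0.001, 0.0, 0.0], 'joint_torque': [0.001, -58.272, 29.305, 6.997, 0.007, -0.0], 'ee_pos': [0.297, 0.606, 0.248], 'ee_rot': [[0.898, -0.44, -0.001], [-0.44, -0.898, -0.002], [0.0, 0.002, -1.0]], 'contact_force': [-0.63, -0.029, 0.08], 'wrist_torque': [0.037, -0.014, -0.032], 'opening': 1.002} 0.022
scene 42.027157643174405 285.7913190819595 206.83117418678123 [[0.2817, 0.9595, -0.009, -0.1735], [0.7149, -0.2161, -0.665, -0.2782], [-0.6399, 0.1809, -0.7468, 1.8745], [0.0, 0.0, 0.0, 1.0]]
top 53.042913998781444 281.31038766950167 212.3503613779257 [[-0.0162, -0.9997, 0.0175, -0.0118], [-0.9948, 0.0144, -0.1004, 0.6043], [0.1001, -0.019, -0.9948, 1.3491], [0.0, 0.0, 0.0, 1.0]]
```

View pics/scene.png

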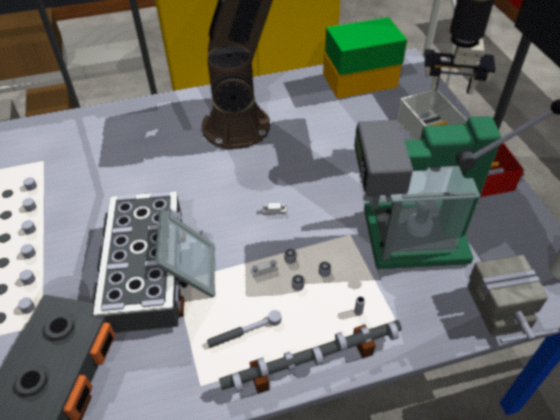

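View pics/top.png

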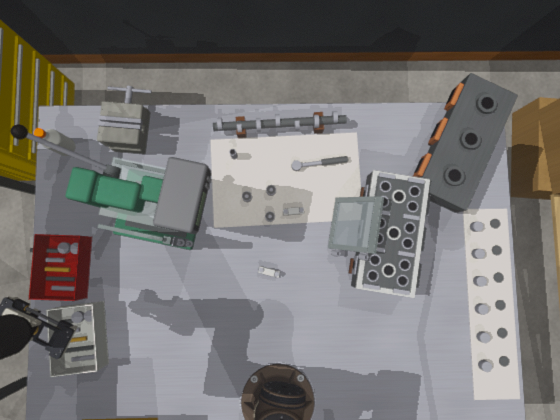

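```bash
cat > h.py <<'E'
import numpy as np, cv2
def load(n): return dict(np.load(n+".npz"))
def cloud(c, T=None):
    "world points HxWx3; T = cam->world"
    f=210/np.tan(np.radians(float(c["fovy"]))/2); d=c["depth"]
    v,u=np.mgrid[:420,:560]
    P=np.dstack([(u-c["cx"])/f*d,(v-c["cy"])/f*d,d])
    if T is None: T=np.linalg.inv(c["world_to_cam"])
    W=P@T[:3,:3].T+T[:3,3]; W[d==0]=np.nan
    return W
def proj(c,p,T=None):
    f=210/np.tan(np.radians(float(c["fovy"]))/2)
    M=c["world_to_cam"] if T is None else np.linalg.inv(T)
    q=np.atleast_2d(p)@M[:3,:3].T+M[:3,3]
    return np.c_[q[:,0]/q[:,2]*f+c["cx"],q[:,1]/q[:,2]*f+c["cy"]]
E
python3 - <<'E'
from h import *
c=load("top");W=cloud(c)
np.set_printoptions(suppress=True,precision=3,linewidth=200)
for z0,z1,nm,box in((.375,.395,"console top",(-1,1,.1,.9)),(.03,.05,"base top",(.25,.9,.2,.8)),(.105,.125,"head top",(.2,.8,-.6,-.1))):
    m=(W[...,2]>z0)&(W[...,2]<z1)&(W[...,0]>box[0])&(W[...,0]<box[1])&(W[...,1]>box[2])&(W[...,1]<box[3])
    p=W[m];lab=None
    n,l,st,ce=cv2.connectedComponentsWithStats(m.astype('u1'))
    for i in range(1,n):
        if st[i,4]>60:
            p=W[l==i];r=cv2.minAreaRect(p[:,:2].astype('f4')*1000);print(nm,st[i],np.round(p.mean(0),3),np.round(r[0],1),np.round(r[1],1),round(r[2],2))
a=c["pixels"][90:310,60:200];b=c["pixels"][150:310,310:450]
im=np.hstack([cv2.resize(c["pixels"][140:270,90:230],None,fx=2.8,fy=2.8,interpolation=2),cv2.resize(c["pixels"][160:290,300:440],None,fx=2.8,fy=2.8,interpolation=2)])
s=load("scene")["pixels"]
im2=np.hstack([cv2.resize(s[110:270,350:490],None,fx=2.8,fy=2.8)[:364],cv2.resize(s[190:320,110:250],None,fx=2.8,fy=2.8)])
im=np.vstack([im,im2])[:,:,::-1];im=cv2.resize(im,None,fx=.82,fy=.82,interpolation=3);cv2.imwrite("pics/crop.png",im)
# guard plane
for (u,v) in [(340,200),(350,210),(365,215),(375,230),(335,225),(335,245),(380,200),(355,255),(332,210),(345,252)]: print((u,v),W[v,u])
E
```

```text
console top [ 153  157   55   76 2913] [0.615 0.231 0.384] [617.2 231.5] [103.2 175.2] 77.41
console top [  79  171   62   39 1342] [0.624 0.391 0.384] [624.2 400.4] [131.9  79.3] 74.98
console top [  2 308  31  19 132] [0.337 0.606 0.39 ] [332.9 603.1] [75.4 17.6] 68.01
base top [109 147  35   6  81] [0.816 0.481 0.042] [817.7 486.4] [110.   9.] 85.5
base top [115 218  80  24 666] [0.553 0.398 0.042] [550.  390.1] [259.5  30.3] 77.38
base top [113 231  63  16 162] [0.527 0.435 0.039] [524.6 423.4] [205.5   9.4] 77.21
base top [ 37 236   9  61 209] [0.442 0.746 0.04 ] [442.9 746.2] [  8.8 190.7] 86.28
base top [ 80 236   9  64 178] [0.432 0.611 0.04 ] [436.6 610.7] [  6.6 198.9] 87.72
base top [ 97 302   6  25  64] [0.29  0.557 0.039] [289.1 556.7] [75.5  7. ] 7.37
head top [ 356  145  110  153 6906] [ 0.545 -0.393  0.116] [ 578.2 -432.2] [299.7 494.4] 79.73
head top [439 194  28  11  92] [ 0.633 -0.561  0.107] [ 630.1 -556.6] [31.5 82.9] 4.31
head top [354 197  15  55 314] [ 0.555 -0.266  0.115] [ 555.6 -266.2] [ 22.4 169.7] 79.23
(340, 200) [ 0.642 -0.215  0.032]
(350, 210) [ 0.605 -0.241  0.064]
(365, 215) [ 0.583 -0.276  0.124]
(375, 230) [ 0.534 -0.294  0.167]
(335, 225) [ 0.56  -0.198  0.021]
(335, 245) [ 0.494 -0.194  0.035]
(380, 200) [ 0.623 -0.312  0.169]
(355, 255) [ 0.461 -0.26   0.024]
(332, 210) [ 0.612 -0.191  0.005]
(345, 252) [ 0.471 -0.232 -0.003]
```

View pics/crop.png

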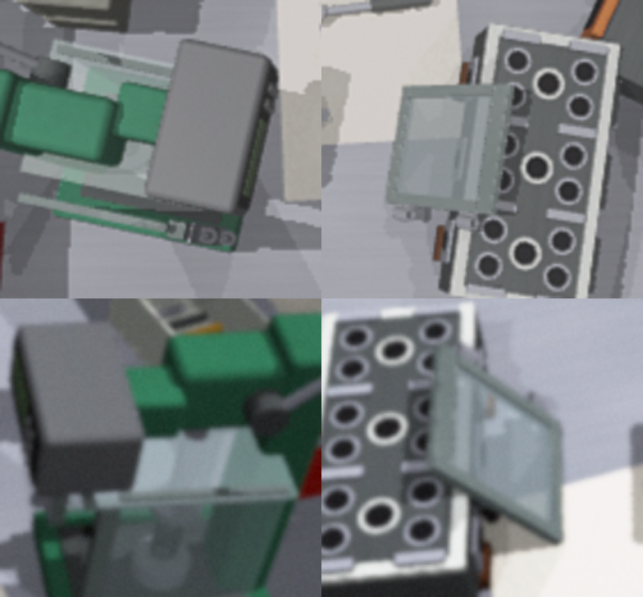

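```bash
cat >> h.py <<'E'
def ray(c,uv,z,T=None):
    "intersect pixel ray with height z"
    f=210/np.tan(np.radians(float(c["fovy"]))/2)
    if T is None: T=np.linalg.inv(c["world_to_cam"])
    d=T[:3,:3]@np.array([(uv[0]-c["cx"])/f,(uv[1]-c["cy"])/f,1]); return T[:3,3]+d*(z-T[2,3])/d[2]
E
python3 - <<'E'
from h import *
np.set_printoptions(suppress=True,precision=4,linewidth=200)
c=load("top");W=cloud(c)
TR=ray(c,(384,197.5),.1707);BR=ray(c,(378.4,252.8),.1707);BL=ray(c,(329,248),.0069);TL=ray(c,(336,197.5),.0069)
print(TR,BR,BL,TL);e=BR-TR;print("top len",np.linalg.norm(e),np.degrees(np.arctan2(e[1],e[0])));e=BL-TL;print("bot",np.linalg.norm(e),np.degrees(np.arctan2(e[1],e[0])))
print("side",np.linalg.norm(TR-TL),np.linalg.norm(BR-BL))
# head orientation: z .105-.122 big component, robust: edges
m=(np.abs(W[...,2]-.115)<.008)&(W[...,0]>.35)&(W[...,0]<.78)&(W[...,1]<-.2)&(W[...,1]>-.46)
m=cv2.morphologyEx(m.astype('u1'),cv2.MORPH_OPEN,np.ones((3,3)))
n,l,st,ce=cv2.connectedComponentsWithStats(m);i=1+np.argmax(st[1:,4]);print(st[i],cv2.minAreaRect(W[l==i][:,:2].astype('f4')*1000))
# plane fit of guard: pixels within polygon
poly=np.array([[384,197],[378,253],[329,248],[336,197]])
g=cv2.fillPoly(np.zeros((420,560),'u1'),[poly],1)>0
p=W[g];p=p[~np.isnan(p[:,0])];best=0
rng=np.random.default_rng(0)
for _ in range(2000):
    q=p[rng.choice(len(p),3,False)];n=np.cross(q[1]-q[0],q[2]-q[0]);
    if np.linalg.norm(n)<1e-6: continue
    n/=np.linalg.norm(n);n*=np.sign(n[2])
    if abs(n[2]-.574)>.08: continue
    k=abs((p-q[0])@n)<.004
    if k.sum()>best: best=k.sum();K=k
q=p[K];m0=q.mean(0);n=np.linalg.svd(q-m0)[2][2];n*=np.sign(n[2]);print("plane",best,len(p),n,"tilt",np.degrees(np.arcsin(n[2])),"yaw",np.degrees(np.arctan2(n[1],n[0])),m0,"d at corners",[(x-m0)@n for x in(TR,BR,BL,TL)])
hi=q[q[:,2]>.145];print(len(hi),hi.min(0),hi.max(0))
E
```

```text
[ 0.6298 -0.3238  0.1707] [ 0.4668 -0.3007  0.1707] [ 0.4854 -0.1776  0.0069] [ 0.6538 -0.2058  0.0069]
top len 0.16460190547239414 171.92103296572944
bot 0.17073727230997565 170.49483182497585
side 0.20329670598838362 0.20571479008038202
[ 356  170   68  122 5493] ((528.0409545898438, -362.9247131347656), (180.66867065429688, 370.429443359375), 79.69068145751953)
plane 2241 2704 [0.1497 0.8063 0.5722] tilt 34.90649064968444 yaw 79.47940356037877 [ 0.5579 -0.2505  0.0935] d at corners [np.float64(-0.0041644445722606544), np.float64(-0.009915141445261838), np.float64(-0.0016446389618149145), np.float64(0.0008367347493587076)]
402 [ 0.4664 -0.3218  0.145 ] [ 0.635  -0.2695  0.1726]
```

```bash
cat >> h.py <<'E'
from scipy.spatial.transform import Rotation as Ro
def rel(s,p,R=None):
    "tool-frame turn (deg) and shift from state s to world pose p,R"
    R0=np.array(s["ee_rot"]); R=R0 if R is None else R
    return np.round(Ro.from_matrix(R0.T@R).as_rotvec(degrees=True),2).tolist(), np.round(R0.T@(np.array(p)-s["ee_pos"]),4).tolist()
def st(s):
    print({k:np.round(s[k],3).tolist() for k in("t","q","ee_pos","contact_force","wrist_torque","opening")})
YG=np.radians(79.6); c35,s35=np.cos(np.radians(35)),np.sin(np.radians(35))
h=np.array([np.cos(YG),np.sin(YG),0]); z=np.array([0,0,1.])
gz=-s35*h+c35*z; gx=c35*h+s35*z; gy=np.cross(gz,gx)
RG=np.c_[-gy,-gx,-gz]
E
python3 - <<'E'
from h import *;from plant import robot
s=robot.state();print(rel(s,[.40,.12,.33]));print(rel(s,[.54,-.354,.25],RG))
E
```

```text
([0.0, 0.0, 0.0], [0.3064, 0.3909, -0.0817])
([34.86, -4.8, -15.23], [0.6408, 0.7547, -0.0011])
```

>>> {"api": "jog_arm", "payload": {
  "targets": [
    [[0,0,0],[0.306,0.391,-0.082],0.3],
    [[0,0,0],[0.306,0.391,-0.082],0.3],
    [[0,0,0],[0.306,0.391,-0.082],0.3],
    [[0,0,0],[0.306,0.391,-0.082],0.3],
    [[0,0,0],[0.306,0.391,-0.082],0.3],
    [[0,0,0],[0.306,0.391,-0.082],0.3],
    [[0,0,0],[0.306,0.391,-0.082],0.3],
    [[0,0,0],[0.306,0.391,-0.082],0.3],
    [[34.8,-4.8,-15.2],[0.641,0.755,-0.05],0.3],
    [[34.8,-4.8,-15.2],[0.641,0.755,-0.05],0.3],
    [[34.8,-4.8,-15.2],[0.641,0.755,-0.05],0.3],
    [[34.8,-4.8,-15.2],[0.641,0.755,-0.05],0.3]
  ]
}}

```text
t: 1.3
ee_pos: [0.415, 0.0838, 0.3079]
ee_rot: [[0.96, -0.271, 0.066], [-0.276, -0.89, 0.364], [-0.04, -0.368, -0.929]]
contact_force: [1.7, 0.5, 0.0]
opening: 0.347
```

```bash
python3 - <<'E'
from h import *;from plant import robot
s=robot.state();st(s);print(rel(s,[.54,-.354,.25],RG))
E
```

```text
{'t': 1.3, 'q': [0.359, -0.153, -0.349, -0.348, -1.195, 1.024], 'ee_pos': [0.415, 0.084, 0.308], 'contact_force': [1.651, 0.453, 0.019], 'wrist_torque': [-1.313, 0.162, 0.01], 'opening': 0.347}
([13.29, -0.66, -6.05], [0.2431, 0.377, -0.0972])
```

>>> {"api": "jog_arm", "payload": {
  "targets": [
    [[13.3,-0.6,-6],[0.243,0.377,-0.097],0.3],
    [[13.3,-0.6,-6],[0.243,0.377,-0.097],0.3],
    [[13.3,-0.6,-6],[0.243,0.377,-0.097],0.3],
    [[13.3,-0.6,-6],[0.243,0.377,-0.097],0.3],
    [[13.3,-0.6,-6],[0.243,0.377,-0.097],0.3],
    [[13.3,-0.6,-6],[0.243,0.377,-0.097],0.3],
    [[13.3,-0.6,-6],[0.243,0.377,-0.097],0.3],
    [[13.3,-0.6,-6],[0.243,0.377,-0.097],0.3],
    [[13.3,-0.6,-6],[0.243,0.377,-0.097],0.3],
    [[13.3,-0.6,-6],[0.243,0.377,-0.097],0.3],
    [[13.3,-0.6,-6],[0.243,0.377,-0.097],0.3],
    [[13.3,-0.6,-6],[0.243,0.377,-0.097],0.3]
  ]
}}

```text
t: 2.5
ee_pos: [0.5389, -0.3543, 0.2475]
ee_rot: [[0.983, -0.156, 0.1], [-0.185, -0.806, 0.562], [-0.007, -0.571, -0.821]]
contact_force: [-0.0, -0.0, -0.5]
opening: 0.347
```

```bash
python3 - <<'E'
from h import *;from plant import robot,optics
s=robot.state();st(s);print(rel(s,[.5496,-.3035,.163],RG))
c=optics.capture("wrist");c.update(ee_pos=s["ee_pos"],ee_rot=s["ee_rot"]);np.savez("w1.npz",**c);print(np.round(c["mount"],3).tolist(),c["fovy"])
T=np.eye(4);T[:3,:3]=s["ee_rot"];T[:3,3]=s["ee_pos"];T=T@c["mount"]
im=c["pixels"].copy()
rail=np.array([.5504,-.299,.1567])
def pt(y,zz,x=0): return rail+y*gy+(zz-.187)*gz+x*gx
for q in [pt(.086,.2,.006),pt(-.086,.2,.006),pt(0,.2,.006),pt(0,.174,.006),pt(.099,.17,0),pt(.099,.05,0)]:
    u=proj(c,q,T)[0];print(u); cv2.circle(im,tuple(int(a) for a in np.clip(u,-999,999)),3,(255,0,0),1)
cv2.imwrite("pics/w1.png",im[:,:,::-1])
E
```

```text
{'t': 2.5, 'q': [-0.613, 0.51, 0.323, -0.546, -1.655, 2.024], 'ee_pos': [0.539, -0.354, 0.248], 'contact_force': [-0.039, -0.006, -0.535], 'wrist_torque': [-1.841, 0.386, 0.011], 'opening': 0.347}
([0.18, 0.15, -0.45], [0.0017, 0.0056, 0.099])
[[-0.001, -0.963, -0.27, 0.073], [1.0, -0.0, -0.001, 0.0], [0.001, -0.27, 0.963, -0.137], [0.0, 0.0, 0.0, 1.0]] 60.06705416106055
[279.95996963 333.5344884 ]
[277.63660317  83.98811019]
[278.91108603 220.87679587]
[278.87341427 210.32122698]
[287.28068059 325.44277299]
[284.82674801 264.7385323 ]
```

View pics/w1.png

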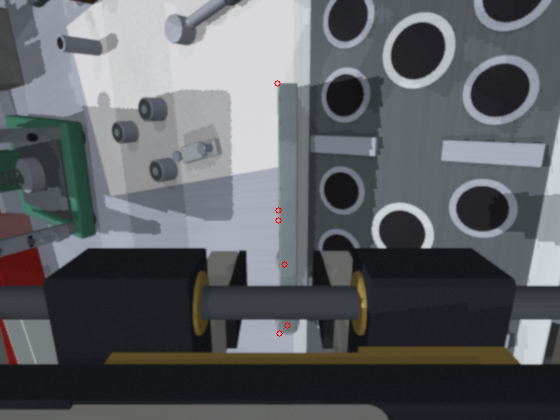

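>>> {"api": "jog_arm", "payload": {
  "targets": [
    [[0.2,0.15,-0.4],[0.0017,0.0056,0.03],0.3],
    [[0.2,0.15,-0.4],[0.0017,0.0056,0.06],0.3],
    [[0.2,0.15,-0.4],[0.0017,0.0056,0.08],0.3],
    [[0.2,0.15,-0.4],[0.0017,0.0056,0.09],0.3],
    [[0.2,0.15,-0.4],[0.0017,0.0056,0.099],0.3],
    [[0.2,0.15,-0.4],[0.0017,0.0056,0.099],0.3],
    [[0.2,0.15,-0.4],[0.0017,0.0056,0.099],0.6],
    [[0.2,0.15,-0.4],[0.0017,0.0056,0.099],1],
    [[0.2,0.15,-0.4],[0.0017,0.0056,0.099],1],
    [[0.2,0.15,-0.4],[0.0017,0.0056,0.099],1]
  ],
  "squeeze": 45
}}

```text
t: 3.55
ee_pos: [0.5501, -0.3035, 0.1658]
ee_rot: [[0.984, -0.146, 0.106], [-0.18, -0.807, 0.562], [0.004, -0.572, -0.821]]
contact_force: [0.3, -2.5, 0.9]
opening: 0.133
```

```bash
python3 - <<'E'
from h import *;from plant import robot,optics
s=robot.state();st(s);print(rel(s,[.5496,-.3035,.163],RG))
# after lift: raise, then upright
R=np.c_[-gy,-h,-z]
p=np.array(s["ee_pos"]);print("lift",rel(s,p+[0,0,.08]))
print("upright",rel(s,np.array([.535,-.27,.36]),R))
E
```

```text
{'t': 3.55, 'q': [-0.549, 0.528, 0.165, -0.567, -1.47, 2.075], 'ee_pos': [0.55, -0.303, 0.166], 'contact_force': [0.333, -2.508, 0.913], 'wrist_torque': [-2.439, 0.307, -0.031], 'opening': 0.133}
([0.14, -0.16, 0.15], [-0.0005, 0.0017, 0.0023])
lift ([0.0, 0.0, 0.0], [0.0003, -0.0457, -0.0656])
upright ([-34.86, -0.2, 0.09], [-0.0202, -0.1358, -0.1421])
```

>>> {"api": "jog_arm", "payload": {
  "targets": [
    [[0,0,0],[0,-0.011,-0.016],1],
    [[0,0,0],[0,-0.023,-0.033],1],
    [[0,0,0],[0,-0.046,-0.066],1],
    [[0,0,0],[0,-0.069,-0.099],1],
    [[-6,0,0],[-0.005,-0.1,-0.13],1],
    [[-12,0,0],[-0.01,-0.13,-0.14],1],
    [[-18,0,0],[-0.015,-0.136,-0.142],1],
    [[-24,0,0],[-0.02,-0.136,-0.142],1],
    [[-30,0,0],[-0.02,-0.136,-0.142],1],
    [[-34.9,-0.2,0.1],[-0.02,-0.136,-0.142],1],
    [[-34.9,-0.2,0.1],[-0.02,-0.136,-0.142],1]
  ]
}}

```text
t: 4.65
ee_pos: [0.5346, -0.267, 0.3605]
ee_rot: [[0.984, -0.177, -0.002], [-0.177, -0.984, -0.001], [-0.001, 0.001, -1.0]]
contact_force: [-0.2, 0.9, -5.0]
opening: 0.13
```

```bash
python3 - <<'E'
from h import *;from plant import robot,optics
s=robot.state();st(s);print(np.round(s["ee_rot"],3).tolist())
YT=np.radians(77.4);tx=np.array([np.cos(YT),np.sin(YT),0]);ty=np.array([-np.sin(YT),np.cos(YT),0]);O=np.array([.6209,.3741,0])
def hang(th,dz,off=0):
    th=np.radians(th); hp=O-.130*tx+(.099+off)*ty
    d=-np.sin(th)*tx-np.cos(th)*ty   # leaf direction from hinge
    g_y=-d; g_x=np.cross(g_y,z)
    p=hp+.099*d+[0,0,.060+.195+dz]
    return p,np.c_[-g_y,-g_x,-z]
for th in(120,130,140):
    p,R=hang(th,.06);print(th,np.round(p,3),rel(s,p,R))
E
```

```text
{'t': 4.65, 'q': [-0.136, 0.182, 0.021, 0.001, -1.412, 1.528], 'ee_pos': [0.535, -0.267, 0.361], 'contact_force': [-0.199, 0.855, -4.978], 'wrist_torque': [0.351, 0.033, 0.01], 'opening': 0.13}
[[0.984, -0.177, -0.002], [-0.177, -0.984, -0.001], [-0.001, 0.001, -1.0]]
120 [0.429 0.196 0.315] ([0.12, -0.02, 122.38], [-0.1861, -0.4369, 0.0453])
130 [0.417 0.209 0.315] ([0.13, -0.03, 132.38], [-0.1998, -0.4474, 0.0453])
140 [0.408 0.223 0.315] ([0.13, -0.04, 142.38], [-0.2115, -0.4601, 0.0453])
```

```bash
cat >> h.py <<'E'
YT=np.radians(77.4);tx=np.array([np.cos(YT),np.sin(YT),0]);ty=np.array([-np.sin(YT),np.cos(YT),0]);O=np.array([.6209,.3741,0])
def tw(x,y,zz): return O+x*tx+y*ty+[0,0,zz]
def hang(th,dz,off=0,offx=0,r=.099):
    th=np.radians(th); hp=O-(.130-offx)*tx+(.099+off)*ty
    d=-np.sin(th)*tx-np.cos(th)*ty
    g_y=-d; g_x=np.cross(g_y,z)
    return hp+r*d+[0,0,.060+.195+dz], np.c_[-g_y,-g_x,-z]
E
python3 - <<'E'
from h import *
c=load("top");k=8;u0,v0=150,205
im=cv2.resize(c["pixels"][v0:v0+65,u0:u0+80],None,fx=k,fy=k,interpolation=cv2.INTER_CUBIC)
for q,col in[((-.13,.099,.227),(255,0,0)),((-.13,.099,.205),(255,255,0)),((-.13,.099,.107),(255,0,255)),((-.13,.099,.085),(0,255,255)),((-.13,.11,.04),(255,255,255)),((-.132,.09,.273),(0,0,255)),((-.19,.06,.385),(0,255,0))]:
    u=(proj(c,tw(*q))[0]-[u0,v0]+.5)*k;print(q,u/k+[u0,v0]);cv2.drawMarker(im,tuple(int(a) for a in u),col,0,14,1)
cv2.imwrite("pics/hinge.png",im[:,:,::-1])
W=cloud(c);np.set_printoptions(suppress=True,precision=3,linewidth=220)
print(W[225:252:1,170:198:2,2])
E
```

```text
(-0.13, 0.099, 0.227) [179.23733208 245.99363996]
(-0.13, 0.099, 0.205) [180.98808759 246.16504377]
(-0.13, 0.099, 0.107) [188.0636275  246.85775868]
(-0.13, 0.099, 0.085) [189.50716629 246.99908512]
(-0.13, 0.11, 0.04) [191.54834595 250.63544642]
(-0.132, 0.09, 0.273) [176.85814373 242.45424905]
(-0.19, 0.06, 0.385) [192.51619295 233.720226  ]
[[ 0.387  0.384  0.384  0.384  0.385  0.385  0.382  0.386  0.384    nan  0.385  0.383  0.375  0.362]
 [ 0.383  0.386  0.385  0.386  0.384  0.387  0.382  0.379  0.387  0.384  0.388  0.384  0.375  0.361]
 [ 0.381  0.381  0.382  0.384  0.381  0.385  0.385  0.383  0.384  0.385  0.383  0.38   0.377  0.359]
 [ 0.382  0.385  0.384  0.383  0.385  0.387  0.384  0.388  0.382  0.386  0.386  0.383  0.377  0.354]
 [ 0.314  0.378  0.383  0.384  0.384  0.384  0.383  0.385  0.385  0.386  0.386  0.382  0.375  0.352]
 [ 0.041  0.041  0.268  0.373  0.377  0.381  0.384  0.385  0.381  0.384  0.381  0.382  0.361  0.35 ]
 [ 0.045  0.043  0.043  0.045  0.042  0.343  0.381  0.379  0.385  0.385  0.382  0.378  0.359  0.332]
 [ 0.042  0.046  0.041  0.045  0.043  0.043  0
[... 1274 characters left out ...]
1  0.245  0.231  0.207  0.206  0.205  0.205  0.101  0.082  0.086  0.083  0.088 -0.002  0.   ]
 [-0.     0.034  0.038  0.199  0.18   0.155  0.127  0.097  0.067  0.087  0.082  0.025 -0.002  0.   ]
 [-0.001  0.001 -0.001 -0.     0.035  0.039  0.04   0.035  0.038  0.035  0.043  0.031 -0.     0.006]
 [ 0.002 -0.002  0.002 -0.002  0.006 -0.004  0.031  0.041  0.043  0.038  0.042  0.026  0.001 -0.002]
 [-0.003 -0.001  0.003  0.001 -0.003 -0.005 -0.001 -0.002  0.033  0.037  0.037  0.011 -0.005 -0.001]
 [ 0.001  0.001 -0.001 -0.003 -0.    -0.002  0.004  0.003  0.     0.006  0.001  0.001  0.001 -0.002]
 [-0.002 -0.002  0.002 -0.007 -0.002 -0.001 -0.003 -0.002  0.007 -0.002 -0.004 -0.001  0.001 -0.004]]
```

View pics/hinge.png

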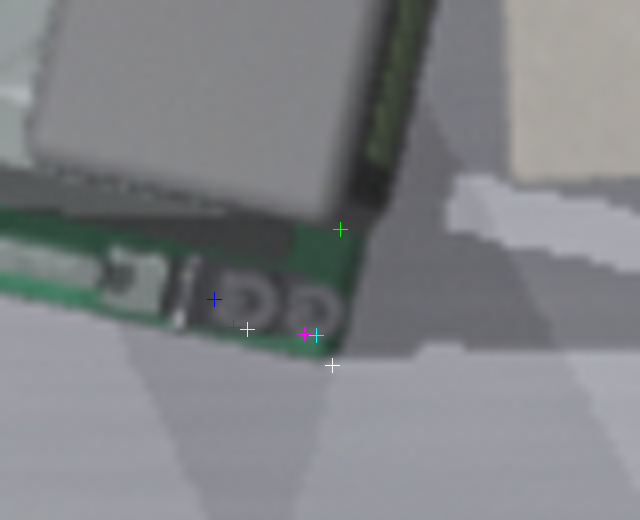

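```bash
python3 - <<'E'
from h import *
np.set_printoptions(suppress=True,precision=4,linewidth=220)
c=load("top");W=cloud(c)
Z=W[...,2];U,V=np.meshgrid(range(560),range(420))
for nm,z0,z1,b in(("uptip",.216,.235,(177,183,239,246)),("upsh",.199,.212,(177,186,238,247)),("lotip",.096,.113,(186,194,239,247)),("losh",.080,.09,(185,196,239,248))):
    m=(Z>z0)&(Z<z1)&(U>=b[0])&(U<=b[1])&(V>=b[2])&(V<=b[3])
    p=W[m];ex=(p-O);q=np.c_[ex@tx,ex@ty]
    print(nm,m.sum(),"uv",U[m].mean(),V[m].mean(),"tester xy mean",q.mean(0),"min",q.min(0),"max",q.max(0),"mid",(q.min(0)+q.max(0))/2,"world",p.mean(0))
m=(abs(Z-.0405)<.006)&(U>110)&(U<200)&(V>215)&(V<252);p=W[m];ex=p-O;q=np.c_[ex@tx,ex@ty];print("base: min x",np.percentile(q[:,0],[0.5,2]),"max y",np.percentile(q[:,1],[98,99.5]))
r=W[(abs(Z-.04)<.006)&(U>100)&(U<150)&(V>140)&(V<160)];q=(r-O)@ty;print("far base y",np.percentile(q,[.5,2,5]))
g=(abs(Z-.270)<.006)&(U>90)&(U<200)&(V>140)&(V<250);q=np.c_[(W[g]-O)@tx,(W[g]-O)@ty];print("roof",g.sum(),np.percentile(q,[1,99],axis=0))
E
```

```text
uptip 12 uv 179.5 242.0 tester xy mean [-0.1294  0.0892] min [-0.1335  0.0857] max [-0.1253  0.0926] mid [-0.1294  0.0892] world [0.5056 0.2672 0.2249]
upsh 39 uv 180.51282051282053 241.89743589743588 tester xy mean [-0.1276  0.0886] min [-0.1382  0.0794] max [-0.1164  0.0986] mid [-0.1273  0.089 ] world [0.5066 0.2689 0.2045]
lotip 8 uv 188.25 243.0 tester xy mean [-0.1291  0.0886] min [-0.1331  0.0853] max [-0.1253  0.0924] mid [-0.1292  0.0888] world [0.5062 0.2674 0.1037]
losh 32 uv 188.71875 243.625 tester xy mean [-0.1271  0.0905] min [-0.1386  0.0811] max [-0.1166  0.1   ] mid [-0.1276  0.0906] world [0.5049 0.2698 0.0849]
base: min x [-0.1278 -0.1248] max y [0.1085 0.1092]
far base y [-0.1757 -0.1752 -0.1738]
roof 1499 [[-0.108  -0.0991]
 [ 0.0863  0.0946]]
```

```bash
python3 - <<'E'
from h import *;from plant import robot,optics
s=robot.state()
p,R=hang(130,.06,-.010,-.03);print(np.round(p,3),rel(s,p,R));print(rel(s,[.42,0,.35]))
E
```

```text
[0.42  0.177 0.315] ([0.13, -0.03, 132.38], [-0.1911, -0.417, 0.0453])
([0.0, 0.0, 0.0], [-0.1602, -0.2424, 0.0105])
```

>>> {"api": "jog_arm", "payload": {
  "targets": [
    [[0,0,8],[-0.03,-0.02,0],1],
    [[0,0,16],[-0.06,-0.04,0],1],
    [[0,0,24],[-0.1,-0.07,0],1],
    [[0,0,32],[-0.13,-0.1,0],1],
    [[0,0,40],[-0.16,-0.13,0],1],
    [[0,0,48],[-0.17,-0.16,0],1],
    [[0,0,56],[-0.18,-0.19,0],1],
    [[0,0,64],[-0.185,-0.22,0],1],
    [[0,0,72],[-0.19,-0.25,0],1],
    [[0,0,80],[-0.19,-0.28,0],1],
    [[0,0,88],[-0.19,-0.31,0],1],
    [[0,0,96],[-0.19,-0.33,0],1]
  ]
}}

```text
t: 5.85
ee_pos: [0.4071, 0.0913, 0.3606]
ee_rot: [[-0.288, -0.958, -0.002], [-0.958, 0.288, 0.003], [-0.002, 0.003, -1.0]]
contact_force: [0.0, 0.1, -4.7]
opening: 0.135
```

```bash
python3 - <<'E'
from h import *;from plant import robot,optics
s=robot.state();st(s)
p,R=hang(130,.06,-.010,-.03);print(np.round(p,3),rel(s,p,R))
E
```

```text
{'t': 5.85, 'q': [0.694, -0.143, -0.31, -0.004, -1.404, -0.986], 'ee_pos': [0.407, 0.091, 0.361], 'contact_force': [0.027, 0.064, -4.665], 'wrist_torque': [0.21, -0.223, 0.051], 'opening': 0.135}
[0.42  0.177 0.315] ([0.21, 0.07, 35.87], [-0.0861, 0.0118, 0.0459])
```

>>> {"api": "jog_arm", "payload": {
  "targets": [
    [[0,0,8],[-0.02,0,0],1],
    [[0.1,0,16],[-0.04,0,0.01],1],
    [[0.2,0,24],[-0.06,0.006,0.02],1],
    [[0.2,0.1,32],[-0.075,0.01,0.03],1],
    [[0.2,0.1,35.9],[-0.086,0.012,0.04],1],
    [[0.2,0.1,35.9],[-0.086,0.012,0.046],1],
    [[0.2,0.1,35.9],[-0.086,0.012,0.046],1],
    [[0.2,0.1,35.9],[-0.086,0.012,0.046],1]
  ]
}}

```text
t: 6.65
ee_pos: [0.4204, 0.175, 0.3147]
ee_rot: [[-0.791, -0.612, 0.001], [-0.612, 0.791, -0.002], [0.001, -0.002, -1.0]]
contact_force: [-0.2, -0.2, -4.7]
opening: 0.134
```

```bash
python3 - <<'E'
from h import *;from plant import robot,optics
s=robot.state();st(s);print(np.round(s["ee_rot"],4).tolist())
for n in("top","scene"):
    c=optics.capture(n);np.savez(n+"2.npz",**c)
c=load("top2");k=5;u0,v0=150,190
im=cv2.resize(c["pixels"][v0:v0+110,u0:u0+110],None,fx=k,fy=k,interpolation=cv2.INTER_CUBIC)
R=np.array(s["ee_rot"]);p=np.array(s["ee_pos"])
ax=p-.099*R[:,0]
for q,col in[(tw(-.1293,.089,.227),(255,0,0)),(ax+[0,0,.145+.025-.195],(255,255,0)),(ax+[0,0,.05-.195],(255,0,255)),(p+.086*R[:,0]+[0,0,.005],(0,0,255)),(p-.086*R[:,0]+[0,0,.005],(0,0,255))]:
    u=(proj(c,q)[0]-[u0,v0]+.5)*k;print(u/k+[u0,v0]);cv2.drawMarker(im,tuple(int(a) for a in u),col,0,12,1)
cv2.imwrite("pics/t2.png",im[:,:,::-1])
E
```

```text
{'t': 6.65, 'q': [0.831, -0.054, -0.336, 0.002, -1.29, -1.744], 'ee_pos': [0.42, 0.175, 0.315], 'contact_force': [-0.177, -0.199, -4.701], 'wrist_torque': [0.063, -0.131, -0.061], 'opening': 0.134}
[[-0.7907, -0.6122, 0.0006], [-0.6122, 0.7907, -0.0021], [0.0008, -0.0021, -1.0]]
[179.80823257 242.40684007]
[186.56653663 244.23410568]
[195.12086213 245.3128267 ]
[228.69232988 301.20105819]
[187.22865402 247.90776641]
```

View pics/t2.png

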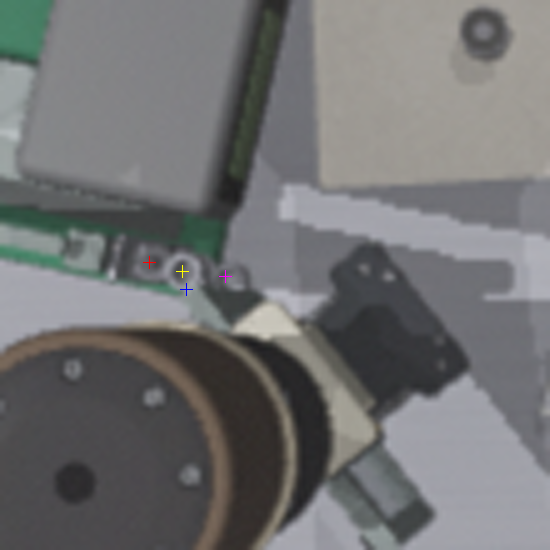

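```bash
python3 - <<'E'
from h import *
np.set_printoptions(suppress=True,precision=4,linewidth=220)
c=load("top2");W=cloud(c);Z=W[...,2];U,V=np.meshgrid(range(560),range(420))
print(Z[238:254,174:202])
p=np.array([.4204,.175,.3147]);R=np.array([[-0.7907,-0.6122],[-0.6122,0.7907]]);ax=p[:2]-.099*R[:,0];print("expected axis",ax)
for nm,z0,z1,b in(("upk",.282,.298,(182,192,238,249)),("lok",.163,.178,(188,201,238,251))):
    m=(Z>z0)&(Z<z1)&(U>=b[0])&(U<=b[1])&(V>=b[2])&(V<=b[3]);q=W[m]
    print(nm,m.sum(),q.mean(0),(q.max(0)+q.min(0))/2,q.max(0)-q.min(0),U[m].mean(),V[m].mean())
s=load("scene2");cv2.imwrite("pics/s2.png",cv2.resize(s["pixels"][100:300,300:480],None,fx=3,fy=3,interpolation=2)[:,:,::-1])
E
```

```text
[[ 0.2467  0.2389  0.2238  0.2103  0.1995  0.1911  0.1794  0.1596  0.1531  0.1342  0.0398  0.0384  0.0418  0.0382  0.0385  0.0378  0.0408  0.0372  0.0375  0.0387  0.0293 -0.003  -0.0008 -0.0062 -0.0006  0.0016  0.0016
   0.0008]
 [ 0.2456  0.2326  0.2227  0.2094  0.2044  0.2066  0.2016     nan  0.1988  0.1392  0.1162  0.1068  0.0913  0.0784  0.0614  0.0385  0.0411  0.0422  0.0343  0.027   0.0241  0.0019 -0.0043  0.0044  0.0029  0.0001  0.0017
   0.0023]
 [ 0.2437  0.2331  0.2232  0.209   0.2067  0.2047  0.2058  0.2082  0.2013  0.2067  0.1229  0.1055  0.0883  0.0737  0.0587  0.033   0.0389  0.0425  0.042   0.0357  0.0197 -0.0067  0.0037 -0.0005  0.0012  0.0047  0.0024
  -0.0008]
 [ 0.2416  0.2317  0.2158  0.2054  0.2314  0.2271  0.2265  0.218   0.2036  0.2091  0.2063  0.2838  0.2865  0.2852  0.2878  0.2742  0.0887  0.0828  0.0423  0.0328  0.0213  0.0018  0.0033 -0.0023  0.0032  0.0028 -0.0031
  -0.0041]
 [ 0.2417  0.2294  0.2154  0.2083  0.2266  0.2301  0.2284  0.2226  0.2093  0.2078  0.2888  0.2845  0.2823  0.2708  0.2852  0.2842  0.2786  0.2631  0.0857  0.0295 -0.0007 -0.0042 -0.002
[... 2119 characters left out ...]
021 -0.0005 -0.0051  0.0001     nan  0.      0.0031     nan -0.0028 -0.0052  0.0012 -0.0001  0.0008  0.3177  0.316   0.3188  0.3164  0.3136  0.3147  0.3073  0.2929  0.2567  0.2394  0.2301  0.2161  0.2037
   0.4584]
 [-0.0001  0.0029  0.0017  0.0006 -0.0058  0.0036  0.0012  0.0044 -0.0014  0.0038  0.0029  0.0011 -0.0031 -0.0033  0.0005  0.313   0.3149  0.3153  0.318   0.3171  0.3166  0.3053  0.2642  0.2494  0.2351  0.2194  0.4587
   0.4578]]
expected axis [0.4987 0.2356]
upk 31 [0.4977 0.2343 0.286 ] [0.4966 0.2322 0.2881] [0.0189 0.0252 0.0118] 186.8709677419355 244.1290322580645
lok 15 [0.4979 0.2336 0.1674] [0.4937 0.2305 0.1683] [0.0209 0.027  0.0098] 195.46666666666667 245.06666666666666
```

```bash
python3 - <<'E'
from h import *
np.set_printoptions(suppress=True,precision=4,linewidth=220)
c=load("top2");W=cloud(c)
p=np.array([.4204,.175,.3147]);d=np.array([-.7907,-.6122]);n=np.array([-.6122,.7907])
q=W-p;s=q[...,:2]@d;t=q[...,:2]@n
for a,b in((-.09,-.07),(-.07,-.05),(-.05,-.03),(.03,.05),(.05,.07),(.07,.09)):
    m=(s>a)&(s<b)&(abs(t)<.005)&(abs(q[...,2])<.012);print(a,m.sum(),np.median(W[m][:,2]) if m.any() else None,np.median(t[m]) if m.any() else None)
m=(abs(t)<.006)&(abs(q[...,2])<.008);print("ends",s[m].min(),s[m].max())
E
```

```text
-0.09 27 0.31488522516461925 -7.147021483866412e-05
-0.07 14 0.3152805536453719 -0.0018798998430739691
-0.05 0 None None
0.03 22 0.31748445234242095 4.085707898421021e-05
0.05 30 0.3170297877305316 0.00021919866453477233
0.07 26 0.3167590298277366 0.0005670932991553403
ends -0.08563436755165245 0.08595836893022636
```

View pics/s2.png

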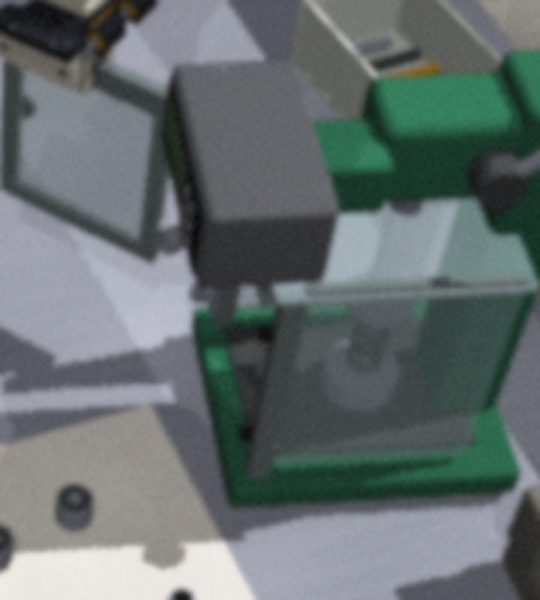

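>>> {"api": "jog_arm", "payload": {
  "targets": [
    [[0,-0.8,0],[-0.013,0.01,0],1],
    [[0,-0.8,0],[-0.026,0.021,0],1],
    [[0,-0.8,0],[-0.026,0.021,0.01],1],
    [[0,-0.8,0],[-0.026,0.021,0.02],1],
    [[0,-0.8,0],[-0.026,0.021,0.026],1],
    [[0,-0.8,0],[-0.026,0.021,0.026],1]
  ]
}}

```text
t: 7.35
ee_pos: [0.4276, 0.2076, 0.2866]
ee_rot: [[-0.791, -0.612, 0.01], [-0.612, 0.791, 0.005], [-0.011, -0.003, -1.0]]
contact_force: [-0.8, -0.2, -5.0]
opening: 0.134
```

```bash
python3 - <<'E'
from h import *;from plant import robot,optics
np.set_printoptions(suppress=True,precision=4,linewidth=220)
s=robot.state();st(s);print(np.round(s["ee_rot"],4).tolist())
c=optics.capture("top");np.savez("top3.npz",**c);W=cloud(c);Z=W[...,2]
print(Z[236:250,174:196])
R=np.array(s["ee_rot"]);p=np.array(s["ee_pos"])
q=W-p;a=q@R[:,0];t=q@R[:,1]
for lo,hi in((-.09,-.06),(.03,.09)):
    m=(a>lo)&(a<hi)&(abs(t)<.005)&(abs(q[...,2])<.012);print(m.sum(),np.median(W[m][:,2]))
E
```

```text
{'t': 7.35, 'q': [0.871, -0.009, -0.358, 0.005, -1.211, -1.785], 'ee_pos': [0.428, 0.208, 0.287], 'contact_force': [-0.838, -0.205, -5.041], 'wrist_torque': [-0.027, -0.033, 0.003], 'opening': 0.134}
[[-0.7908, -0.612, 0.0101], [-0.612, 0.7909, 0.0045], [-0.0108, -0.0026, -0.9999]]
[[ 0.0428  0.0436  0.0384  0.0466  0.0408  0.0424  0.044   0.047   0.0422  0.0429  0.0386  0.0417  0.0414  0.044   0.0416  0.0404  0.0424  0.0407  0.0364  0.0393  0.0361  0.0186]
 [ 0.2425  0.2385  0.2273  0.2159  0.0402  0.0392  0.0381  0.0408  0.0468  0.0435  0.0441  0.0482  0.0419  0.0395  0.0367  0.0345  0.0427  0.0403  0.0412  0.0377  0.0361  0.0152]
 [ 0.246   0.24    0.2565  0.2123  0.1982  0.1892  0.1802  0.1629  0.1491  0.134   0.0419  0.0376  0.0391  0.0402  0.0412  0.0391  0.0411  0.0412  0.0382  0.0384  0.0261 -0.003 ]
 [ 0.2467  0.2598  0.2548  0.2564  0.2575  0.2574  0.2388  0.2062  0.1991  0.1311  0.1229  0.1068  0.092   0.0773  0.0618  0.0387  0.0401  0.0394  0.0378  0.0333  0.0217  0.0005]
 [ 0.2567  0.2525  0.2466  0.2384  0.2597  0.2575  0.2513  0.241   0.2103  0.206   0.1227  0.1406  0.
[... 1034 characters left out ...]
28    0.2697  0.2526  0.2383  0.2254  0.2148  0.1981  0.1802  0.1656  0.1482  0.1342  0.1153  0.1047  0.0004 -0.0014]
 [-0.004  -0.0007  0.2875  0.2898  0.2934  0.2906  0.2879  0.2883  0.2776  0.2657  0.2507  0.2377  0.2234  0.2046  0.1925  0.1796  0.1633  0.1453  0.1278  0.1176  0.099  -0.0011]
 [ 0.0014  0.0006 -0.0023  0.2892  0.2857  0.2873  0.2904  0.2877  0.2886  0.2763  0.26    0.2445  0.233   0.2198  0.205   0.1913  0.174   0.4281  0.4331  0.4308  0.1135  0.0919]
 [ 0.0021  0.0091  0.0005  0.2883  0.2889  0.2854  0.2904  0.2916  0.2873  0.2847  0.2688  0.2511  0.2377  0.2251  0.2131  0.2026  0.4301  0.4318  0.4307  0.4305  0.433   0.4222]]
37 0.2888419275265661
77 0.28797998603769304
```

>>> {"api": "jog_arm", "payload": {
  "targets": [
    [[0,0,0],[0,0,0.0015],1],
    [[0,0,0],[0,0,0.003],1],
    [[0,0,0],[0,0,0.0045],1],
    [[0,0,0],[0,0,0.006],1],
    [[0,0,0],[0,0,0.007],1],
    [[0,0,0],[0,0,0.008],1],
    [[0,0,0],[0,0,0.008],1]
  ]
}}

```text
t: 8.1
ee_pos: [0.4282, 0.208, 0.2799]
ee_rot: [[-0.791, -0.612, 0.012], [-0.612, 0.791, 0.006], [-0.013, -0.003, -1.0]]
contact_force: [0.3, -0.5, -4.0]
opening: 0.13
```

```bash
python3 - <<'E'
from h import *;from plant import robot,optics
st(robot.state())
E
```

```text
{'t': 8.1, 'q': [0.871, -0.005, -0.37, 0.006, -1.194, -1.786], 'ee_pos': [0.428, 0.208, 0.28], 'contact_force': [0.298, -0.495, -4.037], 'wrist_torque': [0.038, -0.071, -0.024], 'opening': 0.13}
```

>>> {"api": "jog_arm", "payload": {
  "targets": [
    [[0,0,0],[0,0,0.001],1],
    [[0,0,0],[0,0,0.002],1],
    [[0,0,0],[0,0,0.003],1],
    [[0,0,0],[0,0,0.003],1]
  ]
}}

```text
t: 8.5
ee_pos: [0.4282, 0.208, 0.2768]
ee_rot: [[-0.791, -0.612, 0.012], [-0.612, 0.791, 0.006], [-0.013, -0.003, -1.0]]
contact_force: [-0.1, 0.4, -4.6]
opening: 0.131
```

```bash
python3 - <<'E'
from h import *;from plant import robot,optics
st(robot.state())
E
```

```text
{'t': 8.5, 'q': [0.871, -0.003, -0.375, 0.006, -1.187, -1.786], 'ee_pos': [0.428, 0.208, 0.277], 'contact_force': [-0.146, 0.401, -4.587], 'wrist_torque': [0.051, 0.056, -0.029], 'opening': 0.131}
```

>>> {"api": "jog_arm", "payload": {
  "targets": [
    [[0,0,0],[0,0,0.001],1],
    [[0,0,0],[0,0,0.002],1],
    [[0,0,0],[0,0,0.003],1],
    [[0,0,0],[0,0,0.004],1],
    [[0,0,0],[0,0,0.004],1]
  ]
}}

```text
t: 9.0
ee_pos: [0.4282, 0.2081, 0.2728]
ee_rot: [[-0.791, -0.612, 0.012], [-0.612, 0.791, 0.006], [-0.013, -0.003, -1.0]]
contact_force: [-0.3, 0.7, -3.8]
opening: 0.129
```

```bash
python3 - <<'E'
from h import *;from plant import robot,optics
st(robot.state())
E
```

```text
{'t': 9.0, 'q': [0.871, 0.0, -0.381, 0.006, -1.177, -1.786], 'ee_pos': [0.428, 0.208, 0.273], 'contact_force': [-0.306, 0.662, -3.783], 'wrist_torque': [0.02, 0.251, 0.084], 'opening': 0.129}
```

>>> {"api": "jog_arm", "payload": {
  "targets": [
    [[0,0,0],[0,0,0.0015],1],
    [[0,0,0],[0,0,0.003],1],
    [[0,0,0],[0,0,0.0045],1],
    [[0,0,0],[0,0,0.006],1],
    [[0,0,0],[0,0,0.0075],1],
    [[0,0,0],[0,0,0.009],1],
    [[0,0,0],[0,0,0.01],1],
    [[0,0,0],[0,0,0.01],1]
  ]
}}

```text
t: 9.8
ee_pos: [0.4283, 0.2081, 0.2628]
ee_rot: [[-0.791, -0.612, 0.012], [-0.612, 0.791, 0.006], [-0.013, -0.003, -1.0]]
contact_force: [-2.5, -0.8, -3.8]
opening: 0.133
```

```bash
python3 - <<'E'
from h import *;from plant import robot,optics
np.set_printoptions(suppress=True,precision=3,linewidth=220)
s=robot.state();st(s)
c=optics.capture("top");W=cloud(c);Z=W[...,2]
R=np.array(s["ee_rot"]);p=np.array(s["ee_pos"]);q=W-p;a=q@R[:,0];t=q@R[:,1]
for lo,hi in((-.09,-.06),(.03,.09)):
    m=(a>lo)&(a<hi)&(abs(t)<.005)&(abs(q[...,2])<.012);print(m.sum(),np.median(W[m][:,2]))
print(Z[237:248,172:194])
E
```

```text
{'t': 9.8, 'q': [0.871, 0.007, -0.398, 0.006, -1.154, -1.786], 'ee_pos': [0.428, 0.208, 0.263], 'contact_force': [-2.453, -0.797, -3.796], 'wrist_torque': [-0.202, 0.712, 0.115], 'opening': 0.133}
34 0.2652476073450285
74 0.26471580471069944
[[ 0.203  0.036  0.242  0.237  0.226  0.214  0.036  0.041  0.04   0.037  0.043  0.049  0.042  0.045  0.04   0.038  0.039  0.04   0.039  0.044  0.039  0.036]
 [ 0.255  0.246  0.246  0.236  0.224  0.209  0.199  0.188  0.173  0.166  0.151  0.134  0.04   0.042  0.046  0.037  0.039  0.041  0.038  0.043  0.037  0.041]
 [ 0.247  0.244  0.245  0.231  0.233  0.236  0.236  0.233  0.238  0.226  0.209  0.137  0.123  0.11   0.098  0.081  0.061  0.035  0.045  0.044  0.042  0.035]
 [ 0.248  0.246  0.246  0.235  0.233  0.23   0.222  0.219  0.229  0.23   0.221  0.212  0.124  0.105  0.089  0.121  0.116  0.111  0.04   0.039  0.04   0.036]
 [ 0.244  0.243  0.241  0.234  0.231  0.218  0.223  0.232  0.226  0.237  0.229  0.219  0.206  0.12   0.115  0.112  0.114  0.112  0.109  0.1    0.034  0.032]
 [ 0.243  0.243  0.237  0.232  0.233  0.222  0.225  0.228  0.23   0.232  
[... 169 characters left out ...]
  0.203  0.114  0.102  0.104  0.106  0.105  0.111  0.105  0.082  0.022]
 [ 0.247  0.243  0.23   0.221  0.234  0.236  0.233  0.236  0.235  0.256  0.235  0.23   0.213  0.114  0.107  0.104  0.108  0.116  0.112  0.104  0.085  0.031]
 [ 0.247  0.242  0.226  0.22   0.205  0.233  0.235  0.264  0.266  0.268  0.259  0.24   0.228  0.213  0.196  0.186  0.166  0.154  0.135  0.125  0.096  0.018]
 [ 0.034  0.034  0.038  0.04   0.205  0.19   0.267  0.267  0.265  0.263  0.262  0.253  0.239  0.223  0.207  0.195  0.184  0.164  0.151  0.136  0.118  0.097]
 [-0.001  0.002 -0.003  0.002  0.005  0.032  0.262  0.268  0.262  0.265  0.265  0.264  0.252  0.235  0.222  0.209  0.194  0.178  0.162  0.143  0.134  0.114]]
```

>>> {"api": "jog_arm", "payload": {
  "targets": [
    [[0,0,0],[0,0,0.001],1],
    [[0,0,0],[0,0,0.002],1],
    [[0,0,0],[0,0,0.003],1],
    [[0,0,0],[0,0,0.0035],1],
    [[0,0,0],[0,0,0.004],1],
    [[0,0,0],[0,0,0.004],1]
  ]
}}

```text
t: 10.45
ee_pos: [0.4283, 0.2081, 0.2589]
ee_rot: [[-0.791, -0.612, 0.012], [-0.612, 0.791, 0.006], [-0.013, -0.003, -1.0]]
contact_force: [-4.4, -2.0, -2.3]
opening: 0.133
```

>>> {"api": "jog_arm", "payload": {
  "targets": [
    [[0,0,0],[0,0,0.0005],1],
    [[0,0,0],[0,0,0.001],1],
    [[0,0,0],[0,0,0.001],1]
  ]
}}

```text
t: 10.75
ee_pos: [0.4284, 0.208, 0.2581]
ee_rot: [[-0.791, -0.612, 0.012], [-0.612, 0.791, 0.006], [-0.013, -0.003, -1.0]]
contact_force: [-4.9, -2.3, -1.2]
opening: 0.136
```

>>> {"api": "jog_arm", "payload": {
  "targets": [
    [[0,0,0],[0.0005,0,0],1],
    [[0,0,0],[0.001,0,0],1],
    [[0,0,0],[0.001,0,0],1]
  ]
}}

```text
t: 11.05
ee_pos: [0.4281, 0.208, 0.2581]
ee_rot: [[-0.791, -0.612, 0.013], [-0.612, 0.791, 0.007], [-0.014, -0.003, -1.0]]
contact_force: [-1.6, 1.1, -4.7]
opening: 0.132
```

>>> {"api": "jog_arm", "payload": {
  "targets": [
    [[0,0,0],[0,0,0.0005],1],
    [[0,0,0],[0,0,0.001],1],
    [[0,0,0],[0,0,0.001],1]
  ]
}}

```text
t: 11.35
ee_pos: [0.4281, 0.2078, 0.2578]
ee_rot: [[-0.791, -0.612, 0.013], [-0.612, 0.791, 0.006], [-0.014, -0.003, -1.0]]
contact_force: [-4.6, -1.4, 4.3]
opening: 0.139
```

>>> {"api": "jog_arm", "payload": {
  "targets": [
    [[0,0,0],[0,0,-0.0005],0.4],
    [[0,0,0],[0,0,-0.0005],0.2],
    [[0,0,0],[0,0,-0.0005],0.2],
    [[0,0,0],[0,0,-0.0005],0.2]
  ]
}}

```text
t: 11.75
ee_pos: [0.4279, 0.2077, 0.2575]
ee_rot: [[-0.791, -0.612, 0.012], [-0.612, 0.791, 0.006], [-0.013, -0.003, -1.0]]
contact_force: [-0.7, -0.5, 0.1]
opening: 0.386
```

```bash
python3 - <<'E'
from h import *;from plant import robot,optics
np.set_printoptions(suppress=True,precision=3,linewidth=220)
s=robot.state();st(s)
c=optics.capture("top");np.savez("top4.npz",**c);W=cloud(c);Z=W[...,2]
R=np.array(s["ee_rot"]);p=np.array(s["ee_pos"]);q=W-p;a=q@R[:,0];t=q@R[:,1]
for lo,hi in((-.09,-.06),(.03,.09)):
    m=(a>lo)&(a<hi)&(abs(t)<.005)&(abs(q[...,2])<.012);print(m.sum(),np.median(W[m][:,2]),np.median(t[m]))
print(Z[238:248,174:194])
Rp=np.c_[-tx,ty,-z]
print("up/side",rel(s,tw(-.198,.210,.31),Rp))
E
```

```text
{'t': 11.75, 'q': [0.872, 0.009, -0.408, 0.006, -1.141, -1.786], 'ee_pos': [0.428, 0.208, 0.258], 'contact_force': [-0.724, -0.524, 0.06], 'wrist_torque': [0.053, -0.057, 0.005], 'opening': 0.386}
34 0.2592497801690734 -0.00047904488265972925
75 0.25728765564679335 -0.00022675577840015497
[[ 0.243  0.237  0.222  0.21   0.202  0.193  0.175  0.162  0.155  0.133  0.042  0.043  0.042  0.034  0.04   0.036  0.042  0.042  0.041  0.036]
 [ 0.249  0.235  0.223  0.212  0.204  0.231  0.229  0.206  0.2    0.133  0.121  0.105  0.094  0.079  0.062  0.043  0.039  0.043  0.039  0.036]
 [ 0.249  0.231  0.22   0.231  0.227  0.229  0.226  0.233  0.228  0.215  0.125  0.101  0.09   0.107  0.107  0.113  0.041  0.04   0.043  0.036]
 [ 0.236  0.229  0.23   0.226  0.224  0.229  0.224  0.228  0.226  0.221  0.208  0.116  0.11   0.114  0.113  0.115  0.111  0.095  0.035  0.033]
 [ 0.243  0.229  0.231  0.231  0.226  0.223  0.226  0.218  0.23   0.221  0.21   0.117  0.11   0.095  0.104  0.098  0.112  0.103  0.084  0.031]
 [ 0.235  0.227  0.227  0.227  0.23   0.223  0.228  0.224  0.232  0.224  0.209  0.109  0.103  0.107  0.104  0.111  0.112  0.106  0.087  0.024]
 [ 0.23   0.218  0.229  0.227  0.228  0.209  0.21   0.229  0.235  0.225  0.206  0.108  0.106  0.106  0.103  0.103  0.108  0.099  0.089  0.021]
 [ 0.226  0.22   0.206  0.229  0.229  0.231  0.228  0.259  0.255  0.242  0.232  0.214  0.203  0.184  0.169  0.152  0.134  0.108  0.092  0.022]
 [ 0.038  0.036  0.2    0.186  0.182  0.165  0.258  0.258  0.259  0.253  0.236  0.225  0.209  0.191  0.18   0.167  0.147  0.134  0.119  0.101]
 [ 0.005 -0.004 -0.002  0.034  0.035  0.259  0.261  0.259  0.259  0.259  0.249  0.233  0.221  0.206  0.188  0.177  0.162  0.146  0.13   0.11 ]]
up/side ([-0.42, 0.68, -39.66], [0.0313, 0.0486, -0.053])
```

>>> {"api": "jog_arm", "payload": {
  "targets": [
    [[0,0,0],[0,0,-0.02],0.2],
    [[0,0,0],[0,0,-0.053],0.2],
    [[0,0,0],[0,0,-0.053],0.2],
    [[-0.4,0.7,-8],[0.01,0.02,-0.053],0.2],
    [[-0.4,0.7,-16],[0.02,0.035,-0.053],0.5],
    [[-0.4,0.7,-24],[0.031,0.049,-0.053],1],
    [[-0.4,0.7,-32],[0.031,0.049,-0.053],1],
    [[-0.4,0.7,-39.7],[0.031,0.049,-0.053],1],
    [[-0.4,0.7,-39.7],[0.031,0.049,-0.053],1],
    [[-0.4,0.7,-39.7],[0.031,0.049,-0.053],1]
  ]
}}

```text
t: 12.8
ee_pos: [0.3726, 0.2271, 0.3099]
ee_rot: [[-0.221, -0.975, -0.0], [-0.975, 0.221, -0.001], [0.001, 0.0, -1.0]]
contact_force: [0.4, 0.0, -1.2]
opening: 0.007
```

```bash
python3 - <<'E'
from h import *;from plant import robot,optics
s=robot.state();st(s);Rp=np.c_[-tx,ty,-z]
for q in((-.198,.210),(-.211,.194),(-.242,.161),(-.26,.116),(-.262,.072),(-.248,.027)): print(rel(s,tw(*q,.247),Rp))
c=optics.capture("top");W=cloud(c);R=np.array(s["ee_rot"])
# leaf angle check
p=tw(-.1293,.089,0);q=W-p;q=q[(W[...,2]>.250)&(W[...,2]<.268)&(np.hypot(q[...,0],q[...,1])<.2)];a=np.c_[q@tx,q@ty];a=a[(a[:,0]<-.01)];print(len(a),np.degrees(np.arctan2(-np.median(a[:,0]),-np.median(a[:,1]))),a.min(0),a.max(0))
E
```

```text
{'t': 12.8, 'q': [1.003, -0.087, -0.376, 0.0, -1.282, -1.226], 'ee_pos': [0.373, 0.227, 0.31], 'contact_force': [0.394, 0.026, -1.172], 'wrist_torque': [0.11, -0.065, 0.022], 'opening': 0.007}
([0.01, -0.03, -0.2], [0.0003, -0.0003, 0.0629])
([0.01, -0.03, -0.2], [0.0132, -0.0163, 0.0629])
([0.01, -0.03, -0.2], [0.0441, -0.0494, 0.0629])
([0.01, -0.03, -0.2], [0.062, -0.0945, 0.0629])
([0.01, -0.03, -0.2], [0.0638, -0.1385, 0.0629])
([0.01, -0.03, -0.2], [0.0497, -0.1835, 0.0629])
204 129.71547243308464 [-0.14491137  0.00627846] [-0.01174827  0.12275054]
```

>>> {"api": "jog_arm", "payload": {
  "targets": [
    [[0,0,0],[-0.005,0.005,0.02],1],
    [[0,0,0],[-0.005,0.005,0.04],1],
    [[0,0,0],[-0.005,0.005,0.055],1],
    [[0,0,0],[-0.005,0.005,0.063],1],
    [[0,0,0],[0,0,0.063],1],
    [[0,0,0],[0.007,-0.008,0.063],1],
    [[0,0,0],[0.013,-0.016,0.063],1],
    [[0,0,0],[0.018,-0.021,0.063],1],
    [[0,0,0],[0.024,-0.027,0.063],1],
    [[0,0,0],[0.03,-0.034,0.063],1],
    [[0,0,0],[0.036,-0.04,0.063],1]
  ]
}}

```text
t: 13.95
ee_pos: [0.4043, 0.1825, 0.2471]
ee_rot: [[-0.218, -0.976, -0.0], [-0.976, 0.218, -0.0], [0.0, -0.0, -1.0]]
contact_force: [-0.2, 0.4, 0.1]
opening: 0.005
```

```bash
cat >> h.py <<'E'
def leaf(c,hp=(-.1293,.089)):
    "leaf angle open from rail-top points in the top view"
    W=cloud(c);q=W-tw(*hp,0);q=q[(W[...,2]>.250)&(W[...,2]<.268)&(np.hypot(q[...,0],q[...,1])<.2)]
    a=np.c_[q@tx,q@ty];a=a[(a[:,0]<-.012)];ang=np.degrees(np.arctan2(-a[:,0],-a[:,1]));print(len(a),"leaf deg",np.percentile(ang,[20,50,80]).round(1))
E
python3 - <<'E'
from h import *;from plant import robot,optics
s=robot.state();st(s);leaf(optics.capture("top"))
E
```

```text
{'t': 13.95, 'q': [0.871, -0.033, -0.471, 0.0, -1.132, -1.091], 'ee_pos': [0.404, 0.183, 0.247], 'contact_force': [-0.177, 0.385, 0.144], 'wrist_torque': [0.228, -0.025, 0.009], 'opening': 0.005}
156 leaf deg [112.7 115.6 119.2]
```

>>> {"api": "jog_arm", "payload": {
  "targets": [
    [[0,0,0],[0.008,-0.009,0],1],
    [[0,0,0],[0.012,-0.018,0],1],
    [[0,0,0],[0.016,-0.027,0],1],
    [[0,0,0],[0.02,-0.036,0],1],
    [[0,0,0],[0.024,-0.045,0],1],
    [[0,0,0],[0.026,-0.054,0],1],
    [[0,0,0],[0.027,-0.064,0],1],
    [[0,0,0],[0.028,-0.074,0],1],
    [[0,0,0],[0.028,-0.084,0],1],
    [[0,0,0],[0.028,-0.092,0],1],
    [[0,0,0],[0.028,-0.098,0],1]
  ]
}}

```text
t: 15.1
ee_pos: [0.4941, 0.1344, 0.2468]
ee_rot: [[-0.218, -0.976, -0.0], [-0.976, 0.218, -0.001], [0.001, 0.0, -1.0]]
contact_force: [-1.4, 0.3, 0.7]
opening: 0.007
```

```bash
python3 - <<'E'
from h import *;from plant import robot,optics
s=robot.state();st(s);leaf(optics.capture("top"))
Rp=np.c_[-tx,ty,-z]
for q in((-.262,.072),(-.256,.05),(-.248,.027)): print(rel(s,tw(*q,.247),Rp))
E
```

```text
{'t': 15.1, 'q': [0.65, 0.091, -0.344, 0.0, -1.137, -0.87], 'ee_pos': [0.494, 0.134, 0.247], 'contact_force': [-1.357, 0.311, 0.718], 'wrist_torque': [0.169, 0.142, 0.029], 'opening': 0.007}
25 leaf deg [69.9 70.9 71.8]
([0.01, -0.05, 0.02], [0.0004, 0.0005, -0.0002])
([0.01, -0.05, 0.02], [-0.0056, -0.0215, -0.0002])
([0.01, -0.05, 0.02], [-0.0136, -0.0445, -0.0002])
```

```bash
cat >> h.py <<'E'
def push(al): 
    a=np.radians(al); tz=np.cos(a)*tx-np.sin(a)*z; return np.c_[np.cross(ty,tz),ty,tz]
def ptcp(x,y,zz,al): return tw(x,y,zz)-.022*push(al)[:,2]
E
python3 - <<'E'
from h import *;from plant import robot
s=robot.state();print(rel(s,ptcp(-.31,0,.2,35),push(35)))
E
```

```text
([0.02, -55.06, 0.02], [0.0666, -0.071, 0.0342])
```

>>> {"api": "jog_arm", "payload": {
  "targets": [
    [[0,0,0],[-0.003,-0.01,0],1],
    [[0,0,0],[-0.006,-0.02,0],1],
    [[0,0,0],[-0.009,-0.031,0],1],
    [[0,0,0],[-0.013,-0.042,0],1],
    [[0,0,0],[0.0,-0.046,0],1],
    [[0,0,0],[0.03,-0.046,0],1],
    [[0,0,0],[0.07,-0.055,0],1],
    [[0,0,0],[0.1,-0.065,0],1],
    [[0,0,0],[0.1,-0.072,0],1]
  ]
}}

```text
t: 16.05
ee_pos: [0.5415, 0.0181, 0.2473]
ee_rot: [[-0.22, -0.975, -0.0], [-0.975, 0.22, -0.001], [0.001, 0.0, -1.0]]
contact_force: [0.3, 0.6, 0.2]
opening: 0.007
```

```bash
python3 - <<'E'
from h import *;from plant import robot,optics
s=robot.state();st(s);leaf(optics.capture("top"))
print(rel(s,ptcp(-.31,0,.2,35),push(35)))
E
```

```text
{'t': 16.05, 'q': [0.396, 0.141, -0.284, 0.001, -1.146, -0.618], 'ee_pos': [0.542, 0.018, 0.247], 'contact_force': [0.298, 0.595, 0.222], 'wrist_torque': [0.112, -0.116, -0.033], 'opening': 0.007}Traceback (most recent call last):
  File "<stdin>", line 2, in <module>
  File "h.py", line 42, in leaf
    a=np.c_[q@tx,q@ty];a=a[(a[:,0]<-.012)];ang=np.degrees(np.arctan2(-a[:,0],-a[:,1]));print(len(a),"leaf deg",np.percentile(ang,[20,50,80]).round(1))
                                                                                                               ~~~~~~~~~~~~~^^^^^^^^^^^^^^^^
    return _quantile_unchecked(
        a, q, axis, out, overwrite_input, method, keepdims, weights)
    return _ureduce(a,
                    func=_quantile_ureduce_func,
    ...<5 lines>...
                    overwrite_input=overwrite_input,
                    method=method)
    r = func(a, **kwargs)
    result = _quantile(arr,
                       quantiles=q,
    ...<2 lines>...
                       out=out,
                       weights=wgt)
    slices_having_nans = np.isnan(arr[-1, ...])
                                  ~~~^^^^^^^^^
IndexError: index -1 is out of bounds for axis 0 with size 0
```

```bash
python3 - <<'E'
from h import *;from plant import robot,optics
s=robot.state()
print(rel(s,ptcp(-.31,0,.2,35),push(35)),rel(s,ptcp(-.31,-.03,.2,35),push(35)))
c=optics.capture("scene");cv2.imwrite("pics/s3.png",cv2.resize(c["pixels"][90:290,330:490],None,fx=3,fy=3,interpolation=2)[:,:,::-1])
E
```

```text
([-0.08, -55.04, -0.08], [-0.0352, 0.0014, 0.0346]) ([-0.08, -55.04, -0.08], [-0.0353, -0.0286, 0.0346])
```

View pics/s3.png

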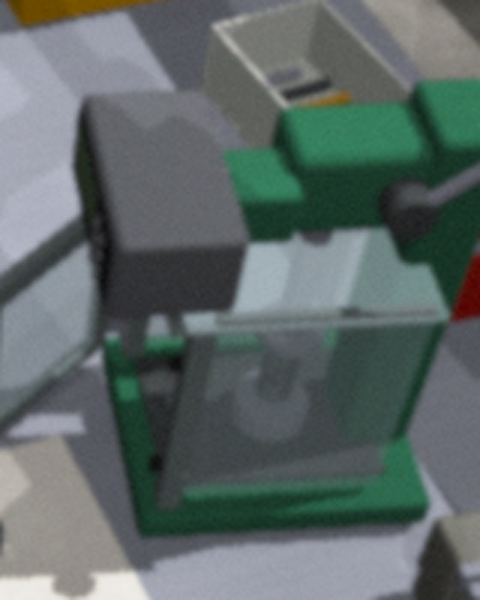

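```bash
sed -i 's/a=a\[(a\[:,0\]<-.012)\];ang/a=a[(a[:,0]<-.012)]\n    if len(a)<3: print("no leaf pts"); return\n    ang/' h.py; python3 - <<'E'
from h import *;from plant import robot,optics
for n in("top","scene"):
    c=optics.capture(n);leaf(c)
    W=cloud(c);q=W-tw(-.1293,.089,0);r=np.hypot(q[...,0],q[...,1]);m=(W[...,2]>.07)&(W[...,2]<.27)&(r>.15)&(r<.19);a=np.c_[q[m]@tx,q[m]@ty];k=(a[:,0]<-.02);print(n,np.percentile(np.degrees(np.arctan2(-a[k,0],-a[k,1])),[5,25,50,75,95]).round(1),k.sum())
E
```

```text
no leaf ptsTraceback (most recent call last):
  File "<stdin>", line 4, in <module>
    return _quantile_unchecked(
        a, q, axis, out, overwrite_input, method, keepdims, weights)
    return _ureduce(a,
                    func=_quantile_ureduce_func,
    ...<5 lines>...
                    overwrite_input=overwrite_input,
                    method=method)
    r = func(a, **kwargs)
    result = _quantile(arr,
                       quantiles=q,
    ...<2 lines>...
                       out=out,
                       weights=wgt)
    slices_having_nans = np.isnan(arr[-1, ...])
                                  ~~~^^^^^^^^^
IndexError: index -1 is out of bounds for axis 0 with size 0
```

```bash
python3 - <<'E'
from h import *;from plant import robot,optics
c=optics.capture("scene");leaf(c)
W=cloud(c);q=W-tw(-.1293,.089,0);m=(W[...,2]>.07)&(W[...,2]<.265)&(q@tx<-.02)&(np.hypot(q[...,0],q[...,1])<.2)
a=np.c_[q[m]@tx,q[m]@ty];print(len(a));r=np.hypot(*a.T);an=np.degrees(np.arctan2(-a[:,0],-a[:,1]))
for lo in(.1,.12,.14,.16,.18): k=(r>lo)&(r<lo+.02);print(lo,k.sum(),np.percentile(an[k],[10,50,90]).round(1) if k.any() else "")
E
```

```text
248 leaf deg [45.8 47.4 49.6]
1948
0.1 250 [45.8 47.5 48.7]
0.12 263 [46.2 47.7 48.8]
0.14 259 [46.6 48.  48.8]
0.16 241 [46.6 47.3 49.9]
0.18 242 [46.9 48.7 51.4]
```

>>> {"api": "jog_arm", "payload": {
  "targets": [
    [[0,-8,0],[0,0,0],1],
    [[0,-16,0],[0,0,0.005],1],
    [[0,-24,0],[0,0,0.01],1],
    [[0,-32,0],[0,0,0.02],1],
    [[0,-40,0],[-0.01,0,0.03],1],
    [[0,-48,0],[-0.02,0,0.035],1],
    [[0,-55,0],[-0.035,0,0.035],1],
    [[0,-55,0],[-0.035,0,0.035],1],
    [[0,-55,0],[-0.035,0,0.035],1]
  ]
}}

```text
t: 17.15
ee_pos: [0.5495, 0.0547, 0.2112]
ee_rot: [[-0.127, -0.976, 0.177], [-0.563, 0.218, 0.797], [-0.817, 0.002, -0.577]]
contact_force: [-0.5, -0.5, 0.5]
opening: 0.001
```

```bash
python3 - <<'E'
from h import *;from plant import robot,optics
s=robot.state();st(s);leaf(optics.capture("scene"));R=push(35)
for q in((-.31,0),(-.25,0),(-.22,-.01),(-.19,-.025),(-.16,-.04),(-.136,-.045)): print(rel(s,ptcp(*q,.2,35),R))
E
```

```text
{'t': 17.15, 'q': [-0.246, 0.317, -0.153, -0.999, -1.327, 0.405], 'ee_pos': [0.55, 0.055, 0.211], 'contact_force': [-0.52, -0.523, 0.478], 'wrist_torque': [-2.613, 0.539, -0.051], 'opening': 0.001}
241 leaf deg [46.1 47.5 49.7]
([0.08, -0.25, -0.07], [-0.0007, 0.0, -0.0014])
([0.08, -0.25, -0.07], [-0.0353, -0.0, 0.0476])
([0.08, -0.25, -0.07], [-0.0526, -0.01, 0.072])
([0.08, -0.25, -0.07], [-0.07, -0.025, 0.0965])
([0.08, -0.25, -0.07], [-0.0873, -0.04, 0.121])
([0.08, -0.25, -0.07], [-0.1012, -0.045, 0.1406])
```

>>> {"api": "jog_arm", "payload": {
  "targets": [
    [[0,0,0],[-0.012,0,0.016],1],
    [[0,0,0],[-0.024,0,0.032],1],
    [[0,0,0],[-0.035,0,0.048],1],
    [[0,0,0],[-0.041,-0.003,0.056],1],
    [[0,0,0],[-0.047,-0.006,0.064],1],
    [[0,0,0],[-0.053,-0.01,0.072],1],
    [[0,0,0],[-0.059,-0.015,0.08],1],
    [[0,0,0],[-0.064,-0.02,0.088],1],
    [[0,0,0],[-0.07,-0.025,0.096],1],
    [[0,0,0],[-0.075,-0.029,0.103],1],
    [[0,0,0],[-0.079,-0.033,0.109],1],
    [[0,0,0],[-0.083,-0.037,0.115],1]
  ]
}}

```text
t: 18.4
ee_pos: [0.6168, 0.1862, 0.2138]
ee_rot: [[-0.125, -0.976, 0.178], [-0.56, 0.218, 0.799], [-0.819, 0.0, -0.574]]
contact_force: [-0.9, -0.5, 0.0]
opening: 0.003
```

```bash
cat >> h.py <<'E'
def ang(c):
    W=cloud(c);q=W-tw(-.1293,.089,0);m=(W[...,2]>.07)&(W[...,2]<.25)&(q@tx<.03)
    a=np.c_[q[m]@tx,q[m]@ty];r=np.hypot(*a.T);an=np.degrees(np.arctan2(-a[:,0],-a[:,1]))
    for lo in(.12,.15,.17): k=(r>lo)&(r<lo+.02)&(an>-10);print(lo,k.sum(),np.percentile(an[k],[10,50,90]).round(1) if k.any() else "")
E
python3 - <<'E'
from h import *;from plant import robot,optics
s=robot.state();st(s);c=optics.capture("scene");ang(c);R=push(35)
for q in((-.15,-.045),(-.136,-.05)): print(rel(s,ptcp(*q,.2,35),R))
E
```

```text
{'t': 18.4, 'q': [-0.008, 0.346, -0.088, -1.06, -1.163, 0.258], 'ee_pos': [0.617, 0.186, 0.214], 'contact_force': [-0.889, -0.45, 0.019], 'wrist_torque': [-2.709, 0.605, 0.062], 'opening': 0.003}
0.12 91 [15.7 23.2 68.1]
0.15 90 [16.6 22.8 26.1]
0.17 551 [-6.6 10.7 14.3]
([0.04, -0.04, -0.0], [-0.0084, -0.008, 0.014])
([0.04, -0.04, -0.0], [-0.0164, -0.013, 0.0254])
```

>>> {"api": "jog_arm", "payload": {
  "targets": [
    [[0,0,0],[-0.003,-0.003,0.005],1],
    [[0,0,0],[-0.006,-0.006,0.009],1],
    [[0,0,0],[-0.008,-0.008,0.013],1],
    [[0,0,0],[-0.01,-0.01,0.016],1],
    [[0,0,0],[-0.012,-0.012,0.019],1],
    [[0,0,0],[-0.014,-0.013,0.022],1],
    [[0,0,0],[-0.014,-0.013,0.022],1]
  ]
}}

```text
t: 19.15
ee_pos: [0.6349, 0.2088, 0.2128]
ee_rot: [[-0.125, -0.976, 0.178], [-0.56, 0.217, 0.799], [-0.819, 0.0, -0.574]]
contact_force: [-1.3, 0.6, 0.2]
opening: 0.004
```

>>> {"api": "jog_arm", "payload": {
  "targets": [
    [[0,0,0],[-0.0006,0,0.001],1],
    [[0,0,0],[-0.0012,0,0.0018],1],
    [[0,0,0],[-0.0012,0,0.0018],1]
  ]
}}

```text
t: 19.45
ee_pos: [0.6352, 0.2105, 0.2128]
ee_rot: [[-0.125, -0.976, 0.178], [-0.56, 0.218, 0.799], [-0.819, 0.0, -0.574]]
contact_force: [0.7, -0.1, 0.3]
opening: 0.004
```

>>> {"api": "jog_arm", "payload": {
  "targets": [
    [[0,0,0],[-0.0006,0,0.0008],1],
    [[0,0,0],[-0.0012,0,0.0016],1],
    [[0,0,0],[-0.0012,0,0.0016],1]
  ]
}}

```text
t: 19.75
ee_pos: [0.6357, 0.2122, 0.2128]
ee_rot: [[-0.125, -0.976, 0.178], [-0.561, 0.218, 0.799], [-0.819, -0.0, -0.574]]
contact_force: [-1.3, -2.0, 0.9]
opening: -0.0
```

>>> {"api": "jog_arm", "payload": {
  "targets": [
    [[0,0,0],[-0.0006,0,0.0008],1],
    [[0,0,0],[-0.0012,0,0.0016],1],
    [[0,0,0],[-0.0012,0,0.0016],1]
  ]
}}

```text
t: 20.05
ee_pos: [0.6359, 0.2129, 0.2127]
ee_rot: [[-0.125, -0.976, 0.178], [-0.562, 0.218, 0.798], [-0.818, -0.0, -0.576]]
contact_force: [-3.6, -8.5, 2.2]
opening: 0.004
```

>>> {"api": "jog_arm", "payload": {
  "targets": [
    [[0,0,0],[0.0006,0,-0.0008],1],
    [[0,0,0],[0.0012,0,-0.0016],1],
    [[0,0,0],[0.003,0,-0.004],1],
    [[0,0,0],[0.006,0,-0.008],1],
    [[0,0,0],[0.015,0,-0.02],1],
    [[0,0,0],[0.03,0,-0.042],1],
    [[0,0,0],[0.05,0,-0.07],1],
    [[0,0,0],[0.07,0,-0.1],1],
    [[0,0,0],[0.09,0,-0.13],1],
    [[0,0,0],[0.09,0,-0.13],1]
  ]
}}

```text
t: 21.05
ee_pos: [0.6012, 0.0553, 0.2134]
ee_rot: [[-0.127, -0.975, 0.18], [-0.561, 0.221, 0.798], [-0.818, 0.0, -0.575]]
contact_force: [-0.0, 0.5, 0.5]
opening: 0.005
```

```bash
python3 - <<'E'
from h import *;from plant import robot,optics
np.set_printoptions(suppress=True,precision=4)
s=robot.state();st(s);w=optics.capture("wrist");c=optics.capture("scene");ang(c)
T=np.eye(4);T[:3,:3]=s["ee_rot"];T[:3,3]=s["ee_pos"];T=T@w["mount"]
W=cloud(w,T);q=W-O;X,Y,Zz=q@tx,q@ty,W[...,2]
m=(X>-.17)&(X<-.10)&(Zz>.07)&(Zz<.26)
for y0 in(-.095,-.085,-.07,-.05,0,.05,.065):
    for a,b in((.064,.074),(.1,.14),(.165,.23),(.236,.258)):
        k=m&(abs(Y-y0)<.004)&(Zz>a)&(Zz<b);print(y0,a,k.sum(),np.median(X[k]).round(4) if k.any() else "",end=" | ")
    print()
im=np.hstack([cv2.resize(w["pixels"],(560,420))[60:,:],cv2.resize(c["pixels"][100:280,360:480],(240,360))]);cv2.imwrite("pics/f1.png",im[:,:,::-1])
E
```

```text
{'t': 21.05, 'q': [-0.224, 0.375, -0.055, -1.001, -1.33, 0.36], 'ee_pos': [0.601, 0.055, 0.213], 'contact_force': [-0.022, 0.52, 0.467], 'wrist_torque': [-2.634, 0.481, -0.015], 'opening': 0.005}
0.12 73 [0.4 0.7 1.1]
0.15 56 [0.6 0.9 2. ]
0.17 577 [-6.1 -1.   2. ]
-0.095 0.064 17 -0.1347 | -0.095 0.1 156 -0.1355 | -0.095 0.165 0  | -0.095 0.236 0  | 
-0.085 0.064 24 -0.1355 | -0.085 0.1 283 -0.1358 | -0.085 0.165 0  | -0.085 0.236 0  | 
-0.07 0.064 29 -0.1358 | -0.07 0.1 321 -0.1322 | -0.07 0.165 0  | -0.07 0.236 0  | 
-0.05 0.064 31 -0.1353 | -0.05 0.1 306 -0.132 | -0.05 0.165 77 -0.132 | -0.05 0.236 49 -0.1356 | 
0 0.064 32 -0.135 | 0 0.1 312 -0.1316 | 0 0.165 0  | 0 0.236 0  | 
0.05 0.064 27 -0.1346 | 0.05 0.1 314 -0.1314 | 0.05 0.165 0  | 0.05 0.236 0  | 
0.065 0.064 27 -0.1348 | 0.065 0.1 345 -0.1347 | 0.065 0.165 0  | 0.065 0.236 0  |
```

View pics/f1.png

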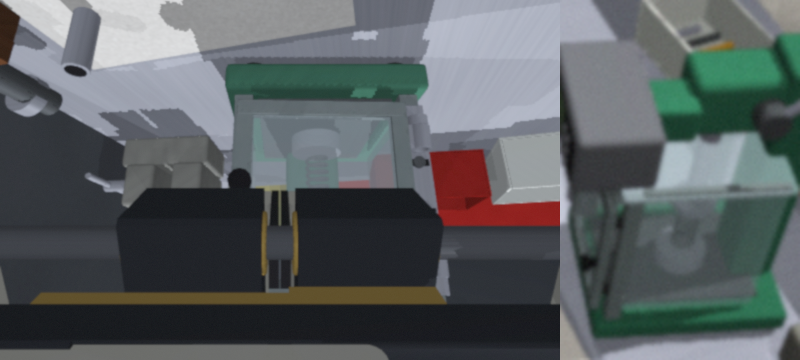

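>>> {"api": "jog_arm", "payload": {
  "targets": [
    [[0,0,0],[0,0,-0.02],1],
    [[0,0,0],[0,0,-0.03],1],
    [[0,0,0],[0,0,-0.03],1],
    [[0,0,0],[0,0,-0.03],1],
    [[0,0,0],[0,0,-0.03],1],
    [[0,0,0],[0,0,-0.03],1]
  ]
}}

```text
t: 21.75
ee_pos: [0.5962, 0.0368, 0.2307]
ee_rot: [[-0.125, -0.976, 0.177], [-0.56, 0.217, 0.8], [-0.819, 0.001, -0.574]]
contact_force: [-0.1, 0.3, -0.4]
opening: 0.005
```

```bash
python3 - <<'E'
from h import *;from plant import robot,optics
s=robot.state();st(s);w=optics.capture("wrist")
T=np.eye(4);T[:3,:3]=s["ee_rot"];T[:3,3]=s["ee_pos"];T=T@w["mount"]
W=cloud(w,T);q=W-O;X,Y,Zz=q@tx,q@ty,W[...,2]
for y0 in(-.091,.068):
    k=(abs(Y-y0)<.006)&(Zz>.08)&(Zz<.135)&(abs(X+.135)<.03);print(y0,k.sum(),np.median(X[k]).round(4))
for y0 in(-.03,0,.03): # frame bottom edge height, base sides for yaw reference
    k=(abs(Y-y0)<.006)&(abs(X+.135)<.004)&(Zz>.045)&(Zz<.08);print("bottom z",np.percentile(Zz[k],2).round(4))
for y0 in(-.1,-.05,0,.05,.1):
    k=(abs(Y-y0)<.006)&(Zz>.008)&(Zz<.032)&(abs(X+.13)<.02);print("base front",y0,k.sum(),np.median(X[k]).round(4) if k.any() else "")
E
```

```text
{'t': 21.75, 'q': [-0.254, 0.361, -0.035, -0.987, -1.375, 0.348], 'ee_pos': [0.596, 0.037, 0.231], 'contact_force': [-0.129, 0.267, -0.364], 'wrist_torque': [-2.648, 0.48, -0.06], 'opening': 0.005}
-0.091 421 -0.1357
0.068 562 -0.1347
bottom z 0.0599
bottom z 0.061
bottom z 0.0607
base front -0.1 159 -0.1294
base front -0.05 162 -0.1293
base front 0 158 -0.129
base front 0.05 161 -0.1288
base front 0.1 153 -0.1285
```

```bash
python3 - <<'E'
from plant import order
print(order.hand_in())
E
```

```text
the job is handed in; nothing more can be done
None
```

The guard is hung on both pins, down on the shoulders and shut against the stops, and the job was handed in at about 22 s of the 67 s allowed.

- **Hanging:** I pinched the top rail, lifted the guard off the head and stood it upright. It was tilted about 0.7° in the grip, and I corrected that. With the guard about 130° open I lowered it in small steps over the pins, which measured at tester y ≈ +89 mm. The top view showed both pin tips inside the bores. Sideways force reached about 5 N, so I eased it off by moving 1 mm. A rise of about 9 N then marked the shoulders, and only then did I let go.
- **Closing:** I swung the guard to about 48° with closed fingers pointing down. I then pushed it home with the tool tilted under the console until it met about 9 N at the stops, and backed off.
- **Last checks:**
  - The bottom edge is at 60–61 mm, where 60 mm means fully down.
  - The outer face is parallel to the base front within about 0.1°, and it did not move between two looks 0.7 s apart.
  - The robot was clear of everything, and none of the force readings came near its limit.
- **Disagreement:** The scene camera's angle estimate for the shut guard was scattered (medians −1° to +0.9°), so I relied on the closer wrist view.
- **Not checked:** I did not re-measure the tappets, caps, ratchet and socket at the end. My moves stayed above or away from them.

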